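Clamp the hook carrier in the filing fixture with the eccentric

TASK

Set the hook carrier down in the filing fixture, between its back fence and the eccentric with the hook bends out over the fence, and push it gently home against the fence and the end stop. Then turn the eccentric's knob clockwise until its lobe bears on the bar and holds it snug, hand-tight but not forced, and let go. Leave the other things on the bench alone.

Things in the scene. Friction and masses are not known exactly. Their poses are not given: they have to be found in the camera images.
- grip (a point): Hook carrier's upright aluminium grip block, 14 mm thick along x, 30 mm along y, 40 mm tall, on the middle of the bar; this point lies on it 40 mm above the bar's underside, 16 mm below the block's top. Best pinched across its 14 mm from above. Axes: x towards the hook bends, y along the bar, z up. Carrier loose, about 0.34 kg.
- bar (a point): Hook carrier: aluminium bar 30 mm (x) by 160 mm (y) by 16 mm high; this point is the centre of its underside, axes as grip. Six 70 mm steel hooks lie across it under two flat straps, bends sticking out 41 mm past its +x side, 16 to 19 mm above the underside; straps and their screws reach 24 mm. It rubs on steel with a coefficient of about 0.5.
- seat (a point): Filing fixture, a dark steel plate bolted down, 150 by 230 mm, its top 12 mm above the bench. This point, on the plate's top, is where the bar's underside centre lies when home, the axes then parallel: x towards the fence, y away from the end stop, z up. The bar meets the fence and the stop there.
- fence (a point): Middle of the straight face of the steel fence, at its top edge: seat x +15 mm, 12 mm above the plate. Fence 170 mm long (y), 16 mm thick; hooks pass over it. Axes as seat.
- stop (a point): Middle of the face of the small steel end stop, at its top edge: seat y -80 mm, 12 mm above the plate, 30 mm wide (x). Axes as seat.
- knob (a point): Black bar knob on the eccentric: 12 mm thick along its x, 46 mm long along y, 30 mm tall; this point is its middle, on the turning axis, 51 mm above the plate's top. Its axes turn with the cam. The axis stands 44.5 mm towards -x (give or take 1.5: the clamp's foot is locked in a slot) and 50 mm towards -y from seat.
- disc (a point): Eccentric cam: a steel disc of radius 28 mm, 3 to 18 mm above the plate; this point is the disc's centre, 7 mm off the turning axis towards the knob's -x side, which is the lobe. Axes as knob.
- cam (a joint): Angle of the eccentric, rad: 0 with the lobe straight away from the fence, growing clockwise from above, stop at 2.9. Starts at 0.3 to 0.7 (5 mm or more of play for the bar); meets the home bar between 1.5 and 2.1. Turns at 0.05 N m, stays where left. Then stiff: 0.01 rad adds about 5 N on the bar, 0.1 N m on the knob. Snug is 0.3 to 0.9 N m (10 to 35 N), self-locking; 1.5 N m is forced.
- file: Flat file with a wooden handle, 265 mm long, on the bench; leave alone. Origin near the root of the blade.
- jar: Glass jar, 60 mm across, 75 mm high, on the bench; leave alone. Origin under its middle.
- oil: White oil bottle, 38 mm across, 110 mm high, on the bench; leave alone. Origin under its middle.
- tray: Red plastic tray of finished hooks, 316 by 232 mm, 34 mm high, fixed. Origin under its middle.
There are look-alikes about, which are no part of the job. There is more than one size of the part that bears grip; the job needs the largest.

How it is judged:
On the way, in this order (a step that is already met when the one before it is completed fails the run):
1. the carrier is pushed home against fence and stop, the eccentric not yet bearing on it (x of bar in the frame of seat between -0.0025 and 0.002 m and y of bar in the frame of seat between -0.002 and 0.0025 m and z of bar in the frame of seat below 0.002 m and angle between the x axis of bar and the x axis of seat, either way round below 0.035 rad and contact force between cam and carrier below 1 N), for 0.2 s.
2. the lobe of the eccentric bears on the bar (contact force between cam and carrier above 5 N), for 0.2 s.
At the end, for the whole second after the job is handed in: The carrier lies flat on the fixture plate, within 2 mm of the fence and 2.5 mm of the end stop and square to them within 2 degrees, at rest and let go, with the eccentric bearing on it at 5 to 60 N (x of bar in the frame of seat between -0.002 and 0.002 m and y of bar in the frame of seat between -0.002 and 0.0025 m and z of bar in the frame of seat below 0.002 m and angle between the x axis of bar and the x axis of seat, either way round below 0.035 rad and contact force between cam and carrier between 5 and 60 N and linear speed of carrier below 0.01 m/s and contact force between the fingers and carrier below 0.1 N); the robot touches nothing.
It fails at once if the eccentric is forced: it presses on the bar with over 60 N (contact force between cam and carrier above 60 N).
It fails at once if the carrier is pressed or knocked against the fixture with over 70 N while the eccentric does not bear on it (contact force between cam and carrier below 1 N and contact force between carrier and fixture above 70 N).
It fails at once if the file, the jar or the oil bottle is shifted more than 20 mm (distance of any of file, jar, oil from where it was at the start of the episode above 0.02 m).
It also fails if it takes over 70 s, if anything falls off the work surface, if the arm or the gripper's body presses on something with over 40 N, if the wrist force passes 120 N, or if a joint passes its speed limit or range.

ROBOT

A 7-joint arm with a two-finger parallel gripper is mounted at the origin on the work surface. World frame = base frame: x ahead of the robot, y to its left, z up, the work surface at z = 0. Lengths are in m, angles in rad, forces in N, time in s.
With the tool pointing down it reaches from about 0.35 to 0.9 m from the base axis. Payload 8.1 kg.
Tool frame: the origin (TCP) lies at the very end of the fingers, on their centre line; the grasp point (between the pads) lies 19 mm behind it (grip_point_offset is the distance from the TCP to the grasp point, in m); z points along the fingers, x is the direction in which the jaws open and shut, and the axes are right-handed (so a half turn about z gives the same grasp; the last joint's range is limited). The gripper opens to 92 mm and grips with 3 to 60 N. Pads are 19 mm wide; open, the fingers measure 130 mm over their backs; the gripper's body (75 mm by 190 mm) begins 47 mm behind the grasp point.
Start: joints at [1.239, 0.434, 0.025, 1.573, -0.012, 1.134, -0.075], TCP at [0.142, -0.609, 0.227] pointing down, gripper open.
Joint ranges: [-2.62, 2.62], [-0.44, 2.09], [-1.27, 1.32], [0.08, 2.57], [-1.32, 4.46], [0.12, 2], [-2.74, 2.74]. Speed limits (rad/s): [2.22, 2.22, 3.01, 3.01, 3.14, 3.14, 3.14].

INTERFACE

Orientations are given as a rotation vector (axis times angle).
In Python, from cell import observe, get_image, camera_model, sign_off, grip_point_offset gives the robot as it stands.
- The arm moves only by the tool play_rows, never from a script. Its argument "rows" is a list of rows, each a list of 7 numbers: the shift along the tool's x, y, z as a fraction of full scale, then the turn, a rotation vector about the tool's x, y, z as a fraction of full scale, then the closure, from -1 (fully open) to 1 (shut). A call has 1 to 5 rows; each row shifts and turns the pose as measured when the row begins, along the tool's axes as they then stand; what a row does not reach is not made up. Full scale, the value 1, is 0.15 m for a shift and 0.5 rad for a turn. A row lasts 1/10 s, in which the tool goes at most 50 mm and 8.59 degrees, less where a joint would pass 70% of its speed; a pose out of reach is approached as far as the arm can. A call with a number of a shift or a turn outside -1 to 1 is refused whole. A call with a gripper value outside its range is refused whole. The fingers move at their own pace and stop on an object; "force" is the grip in N (left out, the last holds). Time passes only in rows, so rows that do not move let the fingers close. It gives the time, the measured TCP pose, the force and the opening at its end, in the units of the state.
- observe(): the state, without advancing time (a new reading comes with each control period).
- get_image(name): name is "scene" or "top" or "wrist"; returns the picture (480x640x3 uint8, blue, green, red); there is no depth.
- camera_model(name): a dict with "K" (3x3 intrinsics, pixels), "R" (3x3) and "t" (3): a world point X has camera coordinates R X + t. Camera axes: x right, y down, z forward; pixel columns grow to the right and rows downward; lengths in m; the calibration is good to about 2 mm. A picture is of the moment at which its call begins: read the wrist's pose just before it. camera_model takes no time and is no camera call; for the wrist camera it gives the pose at the moment of the call.
- sign_off(): hands the job in, once; it reports no verdict.
The state is a dict: "clock": time; "joints": joint angles; "dq": joint speeds; "joint_efforts": joint torques, N m; "position": TCP position; "ee_rot": TCP orientation; "force": force on the tool from outside, world axes, zero at the start; "ft_torque": the same for the moment, N m; "width": opening from 0.0 (shut) to 1.0 (fully open).
Only numpy, scipy, OpenCV 4.12 (cv2) and the standard library are available. Lean on these libraries where they do the work, as an engineer would, in place of code of your own. Each camera call takes 0.05 s, during which the arm holds its last target.

## Working session

There is one attempt and no reset: what is moved stays moved. The work goes in short steps, Python scripts to look and compute and a tool call to move; the robot and the scene stay as the last step left them, time stands still between calls to the robot, and variables do not carry over. Pictures are saved under pics/ and viewed, and the job is handed in when it is done.

Besides the shell and the picture viewer there is one more tool, called as name(argument=value, ...) on one line, values as JSON. play_rows: Moves the arm, as the interface text tells. Its arguments: {"type":"object","properties":{"rows":{"type":"array","items":{"type":"array","items":{"type":"number"}}},"force":{"type":"number"}},"required":["rows"]}

```bash
ls; mkdir -p pics; python3 - <<'E'
from cell import *
import cv2
s=observe();print(s)
for n in("scene","top","wrist"):
    m=camera_model(n);print(n,m)
    cv2.imwrite(f"pics/a_{n}.png",get_image(n))
E
```

```text
pics
{'clock': 0.0, 'joints': array([ 1.23939598,  0.43523252,  0.02496273,  1.57408537, -0.01161108,
        1.13396805, -0.07510313]), 'dq': array([-4.90698443e-04, -1.77369267e-03, -1.25852877e-03,  2.45216438e-03,
        1.23560686e-03, -1.55018593e-04, -3.70922292e-05]), 'joint_efforts': array([-3.44442060e-04, -6.67846942e+01,  9.85129885e-01, -3.14457536e+01,
       -6.05356484e-02,  4.29572293e-02,  2.06328800e-04]), 'position': array([ 0.14159794, -0.60823906,  0.22594344]), 'ee_rot': array([-2.45975950e+00,  1.95289030e+00,  2.02168465e-03]), 'force': array([-0.15766195,  0.35918016,  0.66064926]), 'ft_torque': array([-0.01981288,  0.03804354, -0.02533553]), 'width': 1.0010247190553627}
scene {'K': array([[564.29445185,   0.        , 333.34563487],
       [  0.        , 564.29445185, 242.51470196],
       [  0.        ,   0.        ,   1.        ]]), 'R': array([[ 8.73230024e-01,  4.87307598e-01,  7.94093860e-04],
       [ 4.04943599e-01, -7.24729546e-01, -5.57483422e-01],
       [-2.71090404e-01,  4.87132825e-01, -8.30187692e-01]]), 't': array([-0.49556293, -0.19866947,  1.6799566 ])}
top {'K': array([[452.90594472,   0.        , 324.12947818],
       [  0.        , 452.90594472, 244.26671762],
       [  0.        ,   0.        ,   1.        ]]), 'R': array([[ 0.0281694 , -0.99927368, -0.02566314],
       [-0.99401443, -0.02529166, -0.10628095],
       [ 0.10555469,  0.0285034 , -0.99400491]]), 't': array([-0.0308904 ,  0.58333642,  1.20405862])}
wrist {'K': array([[349.11941683,   0.        , 322.76947045],
       [  0.        , 349.11941683, 244.83942789],
       [  0.        ,   0.        ,   1.        ]]), 'R': array([[ 2.25808629e-01, -9.74171419e-01, -7.13508747e-04],
       [-9.40814326e-01, -2.18266508e-01,  2.59283889e-01],
       [-2.52742689e-01, -5.78772601e-02, -9.65800888e-01]]), 't': array([-0.623148  , -0.03142528,  0.39030031])}
```

View pics/a_scene.png

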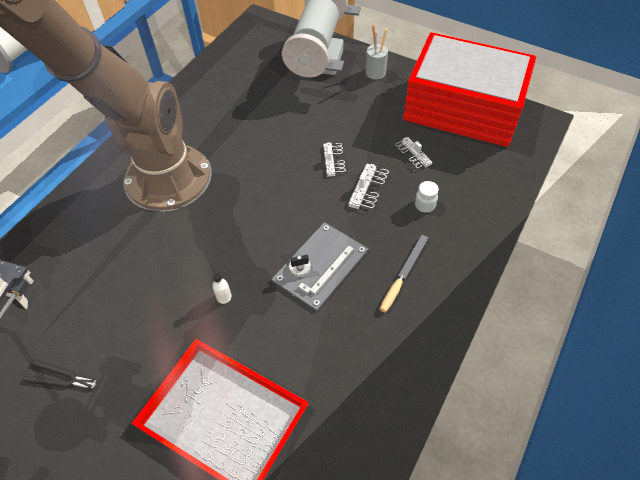

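View pics/a_top.png

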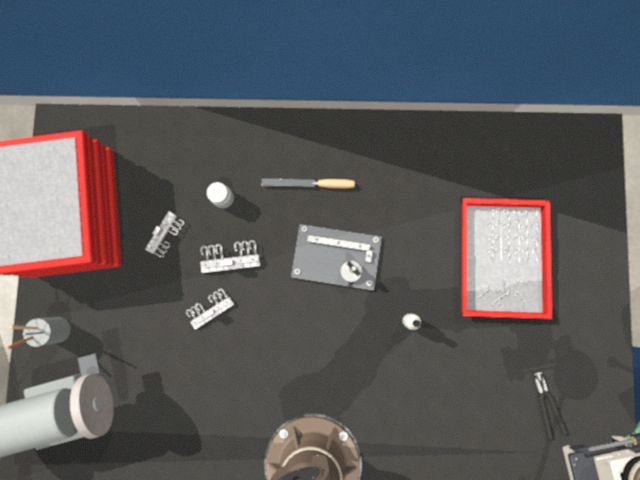

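View pics/a_wrist.png

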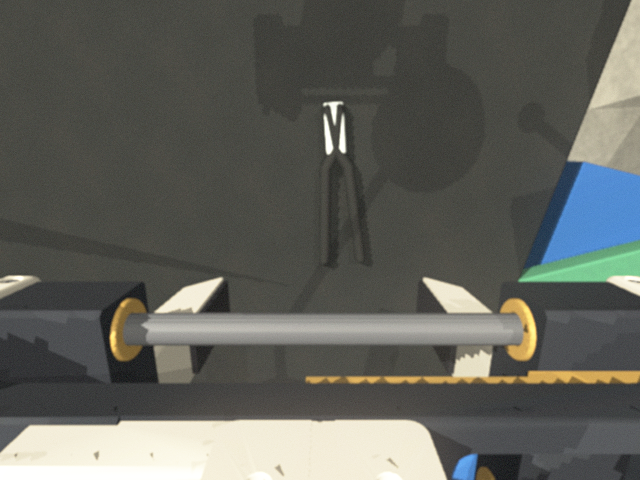

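The scene and top views show the large carrier near top (230,260), between two smaller look-alikes at (211,310) and (165,235). Its hooks point up the image (+x). The fixture is at (337,258), with the fence upper, the stop at the right end (369,255) and the knob at (350,270). The jar is at (220,195), the file around (310,184) and the oil bottle at (412,321).

```bash
cat > h.py <<'E'
from cell import *
import cv2, numpy as np
from scipy.spatial.transform import Rotation as Ro
def ray(m,u,v):
    d=np.linalg.inv(m["K"])@np.array([u,v,1.]);R=m["R"];return -R.T@m["t"],R.T@d
def onz(m,u,v,z):
    c,d=ray(m,u,v);return c+d*(z-c[2])/d[2]
def proj(m,X):
    p=m["K"]@(m["R"]@np.asarray(X,float)+m["t"]);return p[:2]/p[2]
def tri(obs):
    A=np.zeros((3,3));b=np.zeros(3);ps=[]
    for m,u,v in obs:
        c,d=ray(m,u,v);d=d/np.linalg.norm(d);P=np.eye(3)-np.outer(d,d);A+=P;b+=P@c;ps.append((c,P))
    X=np.linalg.solve(A,b);return X,[np.linalg.norm(P@(X-c)) for c,P in ps]
def goal(pos,yaw=None,jawdir=None):
    """report required move in tool axes; pos target TCP; jawdir: desired direction of tool x in the world plane"""
    s=observe();R=Ro.from_rotvec(s["ee_rot"]).as_matrix()
    sh=R.T@(np.array(pos)-s["position"])
    print("pos",s["position"].round(4),"xdir",R[:,0].round(3),"zdir",R[:,2].round(3))
    print("shift m",sh.round(4),"frac",(sh/.15).round(3))
    if jawdir is not None:
        x=np.array([jawdir[0],jawdir[1],0.]);x/=np.linalg.norm(x)
        if x@R[:,0]<0 : x=-x
        z=np.array([0,0,-1.]);T=np.c_[x,np.cross(z,x),z]
        rv=Ro.from_matrix(R.T@T).as_rotvec();print("turn",rv.round(4),"frac",(rv/.5).round(3))
    return s
E
python3 - <<'E'
from h import *
a=cv2.imread("pics/a_top.png");b=cv2.imread("pics/a_scene.png")
cv2.imwrite("pics/b1.png",cv2.resize(a[220:340,180:400],None,fx=3.5,fy=3.5,interpolation=2))
cv2.imwrite("pics/b2.png",cv2.resize(b[130:320,255:455],None,fx=3,fy=3,interpolation=2))
m=camera_model("top")
for n,u,v,z in(("grip",230,261,.04),("fixt",337,258,.012),("knob",350,269,.06),("oil",412,321,.1),("jar",220,195,.07)):print(n,onz(m,u,v,z).round(3))
E
```

```text
grip [0.531 0.238 0.04 ]
fixt [ 0.549 -0.051  0.012]
knob [ 0.517 -0.086  0.06 ]
oil [ 0.388 -0.244  0.1  ]
jar [0.706 0.267 0.07 ]
```

View pics/b1.png

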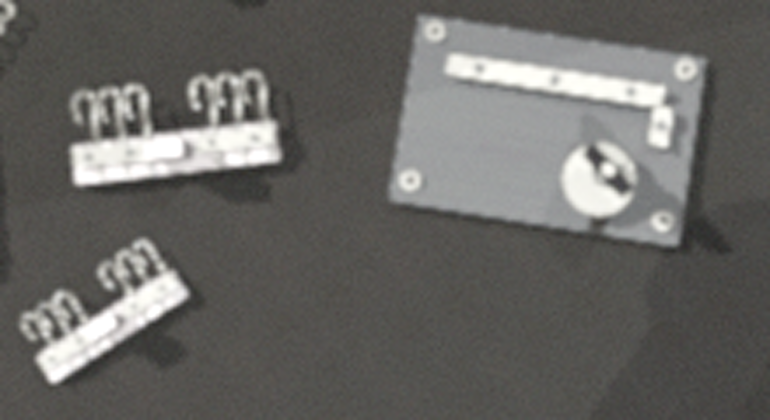

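View pics/b2.png

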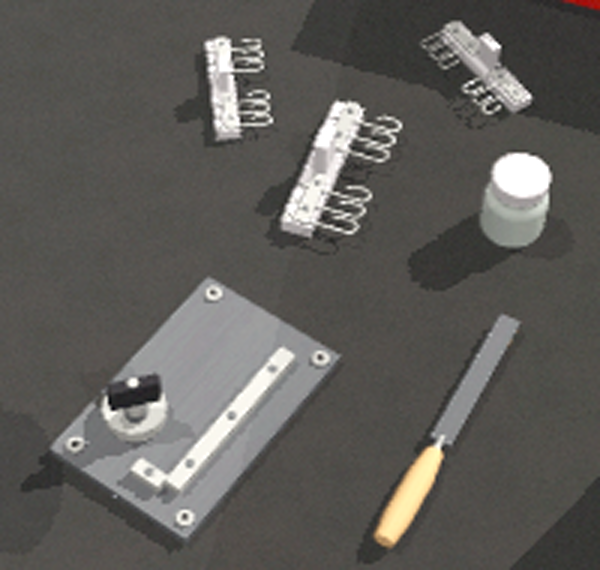

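play_rows(rows=[[-0.21, -0.21, -0.14, 0, 0, 0, -1], [-0.21, -0.21, -0.14, 0, 0, 0, -1], [-0.21, -0.21, -0.14, 0, 0, 0, -1], [-0.21, -0.21, -0.14, 0, 0, 0, -1], [-0.21, -0.21, -0.14, 0, 0, 0, -1]])

```text
clock: 0.65
position: [0.2569, -0.4172, 0.3281]
ee_rot: [-2.448, 1.966, 0.017]
force: [1.2, -0.9, 0.8]
width: 0.997
```

play_rows(rows=[[-0.21, -0.21, 0, 0, 0, 0, -1], [-0.21, -0.21, 0, 0, 0, 0, -1], [-0.21, -0.21, 0, 0, 0, 0, -1], [-0.21, -0.21, 0, 0, 0, 0, -1], [-0.21, -0.21, 0, 0, 0, 0, -1]])

```text
clock: 1.15
position: [0.3805, -0.2218, 0.3322]
ee_rot: [-2.449, 1.968, 0.006]
force: [1.0, -1.0, 0.4]
width: 1.0
```

```bash
python3 - <<'E'
from h import *
s=goal([.5,-.03,.33],jawdir=[1,0]);print(s["clock"],s["joints"].round(3))
E
```

```text
pos [ 0.3805 -0.2218  0.3322] xdir [ 0.215 -0.977 -0.003] zdir [-0.003  0.002 -1.   ]
shift m [-0.1616 -0.1579  0.0023] frac [-1.077 -1.053  0.015]
turn [-0.      0.0043 -1.354 ] frac [-0.     0.009 -2.708]
1.15 [ 0.671  0.073 -0.281  1.798  0.02   1.277 -0.969]
```

play_rows(rows=[[-0.215, -0.21, 0, 0, 0, 0, -1], [-0.215, -0.21, 0, 0, 0, 0, -1], [-0.215, -0.21, 0, 0, 0, 0, -1], [-0.215, -0.21, 0, 0, 0, 0, -1], [-0.215, -0.21, 0, 0, 0, 0, -1]])

```text
clock: 1.65
position: [0.5022, -0.0221, 0.3325]
ee_rot: [2.447, -1.97, -0.004]
force: [0.2, -0.3, -0.4]
width: 0.995
```

play_rows(rows=[[0, 0, 0, 0, 0, -0.29, -1], [0, 0, 0, 0, 0, -0.29, -1], [0, 0, 0, 0, 0, -0.29, -1], [0, 0, 0, 0, 0, -0.29, -1], [0, 0, 0, 0, 0, -0.29, -1]])

```text
clock: 2.15
position: [0.5039, -0.0121, 0.3309]
ee_rot: [-2.995, 0.934, 0.009]
force: [0.4, -0.1, 0.3]
width: 1.001
```

play_rows(rows=[[0, 0, 0, 0, 0, -0.29, -1], [0, 0, 0, 0, 0, -0.29, -1], [0, 0, 0, 0, 0, -0.29, -1], [0, 0, 0, 0, 0, -0.29, -1], [0, 0, 0, 0, 0, 0, -1]])

```text
clock: 2.65
position: [0.5028, -0.0124, 0.3296]
ee_rot: [-3.136, 0.003, 0.011]
force: [0.8, 1.2, 0.5]
width: 0.999
```

```bash
python3 - <<'E'
from h import *
import pickle
s=goal([.5,-.03,.33],jawdir=[1,0]);print(s["clock"],s["joints"].round(3))
m=camera_model("wrist");im=get_image("wrist");pickle.dump(m,open("w1.pkl","wb"));cv2.imwrite("pics/w1.png",im)
E
```

```text
pos [ 0.5028 -0.0124  0.3296] xdir [ 1.    -0.002 -0.007] zdir [-0.007  0.005 -1.   ]
shift m [-0.0028  0.0176 -0.0005] frac [-0.019  0.117 -0.003]
turn [-0.0053  0.0073 -0.0022] frac [-0.011  0.015 -0.004]
2.65 [ 0.473  0.238 -0.677  1.651  0.146  1.313 -0.231]
```

View pics/w1.png

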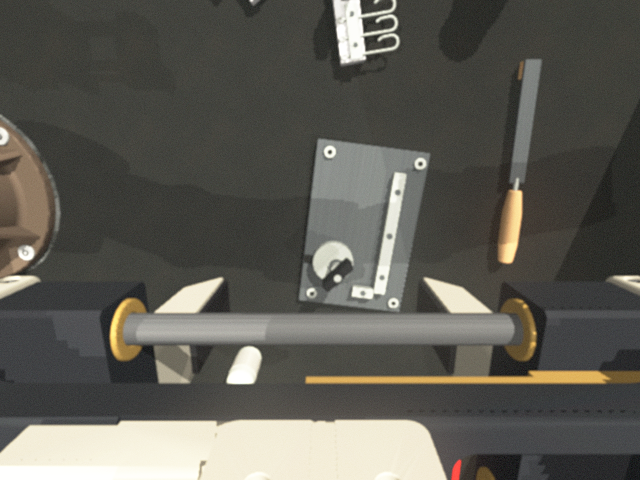

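The fixture is at (365,225): fence from (400,173) to (379,294), stop at (362,292), knob at (338,272), and the lobe disc centred near (332,262). The large carrier enters at the top, at (350,30).

play_rows(rows=[[0, -0.3, 0.1, 0, 0, 0, -1], [0, -0.3, 0.1, 0, 0, 0, -1], [0, -0.3, 0.1, 0, 0, 0, -1], [0, -0.3, 0.1, 0, 0, 0, -1], [0, 0, 0, 0, 0, 0, -1]])

```text
clock: 3.2
position: [0.5069, 0.1708, 0.2682]
ee_rot: [-3.136, 0.065, 0.009]
force: [-0.1, 0.1, 0.1]
width: 0.998
```

```bash
python3 - <<'E'
from h import *
import pickle
s=goal([.53,.24,.2],jawdir=[1,0]);print(s["clock"],s["joints"].round(3))
m=camera_model("wrist");im=get_image("wrist");pickle.dump(m,open("w2.pkl","wb"));cv2.imwrite("pics/w2.png",im)
E
```

```text
pos [0.5069 0.1708 0.2682] xdir [ 0.999 -0.042 -0.006] zdir [-0.006  0.005 -1.   ]
shift m [ 0.0205 -0.0698  0.0684] frac [ 0.137 -0.465  0.456]
turn [-0.0047  0.0057 -0.0417] frac [-0.009  0.011 -0.083]
3.2 [ 0.132  0.349 -0.73   1.684  0.239  1.205 -0.697]
```

View pics/w2.png

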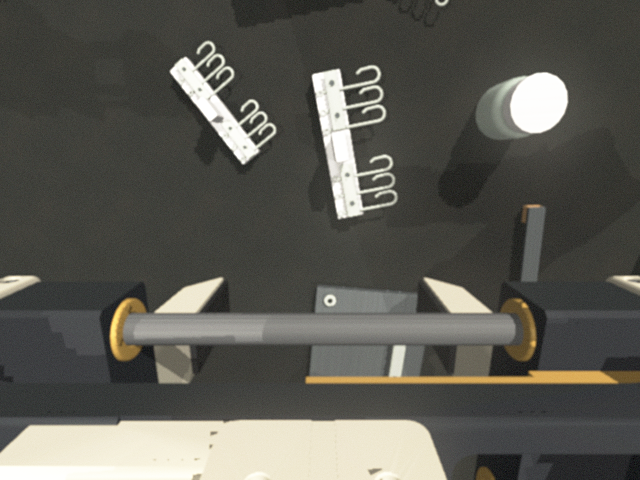

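```bash
python3 - <<'E'
from h import *
a=cv2.imread("pics/w2.png");b=cv2.imread("pics/w1.png")
cv2.imwrite("pics/w2c.png",cv2.resize(a[55:230,290:420],None,fx=3.4,fy=3.4,interpolation=2))
cv2.imwrite("pics/w1c.png",cv2.resize(b[130:320,290:440],None,fx=3.1,fy=3.1,interpolation=2))
E
```

```text
(no output)
```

View pics/w2c.png

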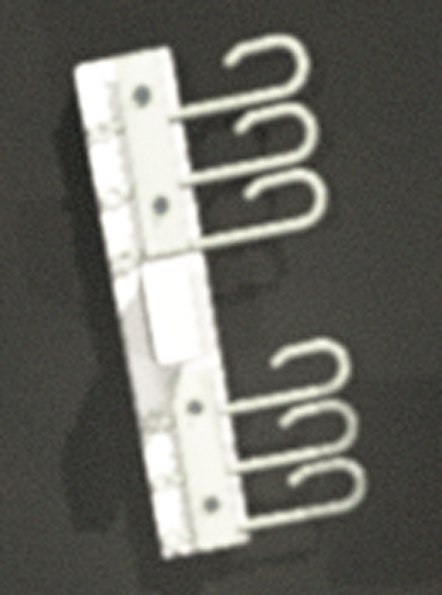

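View pics/w1c.png

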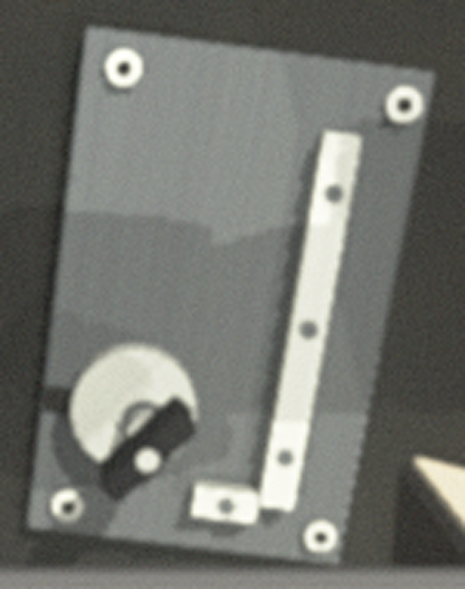

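```bash
python3 - <<'E'
from h import *
import pickle
m1=pickle.load(open("w1.pkl","rb"));m2=pickle.load(open("w2.pkl","rb"))
f2=lambda u,v:(290+u/3.4,55+v/3.4)
f1=lambda u,v:(290+u/3.1,130+v/3.1)
print("bar top corners z16")
C=[onz(m2,*f2(*p),.016) for p in((75,68),(168,47),(247,540),(165,556))]
for c in C:print(c.round(4))
print("len",np.linalg.norm(C[0]-C[3]),np.linalg.norm(C[1]-C[2]),"wid",np.linalg.norm(C[0]-C[1]),np.linalg.norm(C[3]-C[2]),"centre",np.mean(C,0).round(4))
d=C[0]-C[3]+C[1]-C[2];print("yaw of y",np.arctan2(-d[0],d[1]))
B=[onz(m2,*f2(*p),.056) for p in((143,262),(195,250),(208,358),(162,366))]
print("block top",np.mean(B,0).round(4),np.linalg.norm(B[0]-B[3]),np.linalg.norm(B[0]-B[1]))
F=[onz(m1,*f1(*p),.024) for p in((322,132),(360,137),(294,510),(261,505))]
for c in F:print("F",c.round(4))
print("len",np.linalg.norm(F[0]-F[3]),np.linalg.norm(F[1]-F[2]),"wid",np.linalg.norm(F[0]-F[1]),np.linalg.norm(F[3]-F[2]))
d=F[0]-F[3]+F[1]-F[2];yaw=np.arctan2(-d[0],d[1]);print("yaw",yaw)
S=[onz(m1,*f1(*p),.024) for p in((195,480),(258,492),(250,522),(190,514))]
for c in S:print("S",c.round(4))
P=[onz(m1,*f1(*p),.012) for p in((87,27),(434,72),(338,563),(28,527))]
for c in P:print("P",c.round(4))
print([np.linalg.norm(P[i]-P[(i+1)%4]) for i in range(4)])
print("knobtop",onz(m1,*f1(149,450),.078).round(4),"disc",onz(m1,*f1(133,405),.03).round(4))
pickle.dump(dict(F=F,yaw=yaw),open("f.pkl","wb"))
E
```

```text
bar top corners z16
[0.5008 0.3224 0.016 ]
[0.5305 0.3272 0.016 ]
[0.5533 0.1686 0.016 ]
[0.5245 0.1641 0.016 ]
len 0.15999517706128524 0.16018311726086543 wid 0.030058817020053676 0.029176271466948858 centre [0.5273 0.2456 0.016 ]
yaw of y 0.14558741850083606
block top [0.5291 0.2466 0.056 ] 0.030755879736276654 0.015793335282269692
F [0.5939 0.0326 0.024 ]
F [0.61   0.0304 0.024 ]
F [ 0.5893 -0.1382  0.024 ]
F [ 0.5741 -0.1357  0.024 ]
len 0.16945364674515007 0.1699155997331724 wid 0.01620899256145168 0.015472267868157405
yaw -0.1195282222602168
S [ 0.5435 -0.1234  0.024 ]
S [ 0.5725 -0.1293  0.024 ]
S [ 0.5693 -0.1442  0.024 ]
S [ 0.5415 -0.1402  0.024 ]
P [0.4951 0.0756 0.012 ]
P [0.6425 0.0568 0.012 ]
P [ 0.6137 -0.1706  0.012 ]
P [ 0.4656 -0.1519  0.012 ]
[np.float64(0.14861183095865294), np.float64(0.22916084617577476), np.float64(0.14931588122012543), np.float64(0.22943436849918267)]
knobtop [ 0.5202 -0.0895  0.078 ] disc [ 0.5148 -0.0856  0.03  ]
```

```bash
python3 - <<'E'
from h import *
goal([.535,.20,.17],jawdir=[np.cos(.1456),np.sin(.1456)])
E
```

```text
pos [0.5078 0.1677 0.2687] xdir [ 0.999 -0.044 -0.005] zdir [-0.005  0.003 -1.   ]
shift m [ 0.0262 -0.0332  0.0986] frac [ 0.175 -0.221  0.658]
turn [-0.0032  0.0048 -0.1899] frac [-0.006  0.01  -0.38 ]
```

play_rows(rows=[[0.08, -0.1, 0.3, 0, 0, -0.2, -1], [0.08, -0.1, 0.3, 0, 0, -0.18, -1], [0, 0, 0.06, 0, 0, 0, -1], [0, 0, 0, 0, 0, 0, -1]])

```text
clock: 3.65
position: [0.5348, 0.1952, 0.1693]
ee_rot: [-3.134, -0.21, 0.0]
force: [-0.0, -0.8, 0.7]
width: 1.0
```

```bash
python3 - <<'E'
from h import *
import pickle
s=goal([.529,.246,.15],jawdir=[np.cos(.1456),np.sin(.1456)]);print(s["clock"],s["joints"].round(3))
m=camera_model("wrist");im=get_image("wrist");pickle.dump(m,open("w3.pkl","wb"));cv2.imwrite("pics/w3.png",im)
E
```

```text
pos [0.5348 0.1952 0.1693] xdir [ 0.991  0.134 -0.   ] zdir [-0.     0.001 -1.   ]
shift m [ 0.001  -0.0511  0.0193] frac [ 0.007 -0.341  0.129]
turn [-0.0007  0.0001 -0.0117] frac [-0.001  0.    -0.023]
3.65 [ 0.062  0.501 -0.717  1.741  0.374  1.041 -0.652]
```

View pics/w3.png

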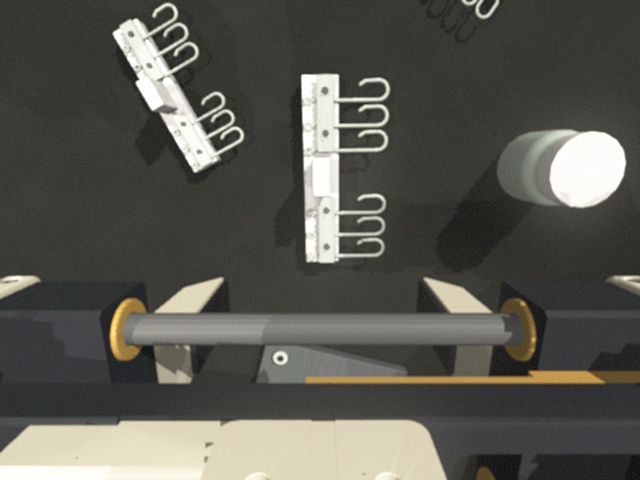

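The carrier is now upright in view. Its block top is centred near (322,177), the bar spans (302,75) to (339,262), and it lines up with the fingers' centre.

```bash
python3 - <<'E'
from h import *
import pickle
m3=pickle.load(open("w3.pkl","rb"));m2=pickle.load(open("w2.pkl","rb"))
print(tri([(m3,322,177),(m2,342.1,145.9)]))
C=[onz(m3,*p,.016) for p in((302,75),(339,74),(339,262),(305,262))]
print("ctr",np.mean(C,0).round(4));d=C[0]-C[3]+C[1]-C[2];print("yaw",np.arctan2(-d[0],d[1]),np.linalg.norm(d)/2)
print("block",onz(m3,322,177,.056).round(4))
im=cv2.imread("pics/w3.png");cv2.imwrite("pics/w3c.png",cv2.resize(im[60:275,280:400],None,fx=2.75,fy=2.75,interpolation=2))
E
```

```text
(array([0.52823615, 0.24681319, 0.06511632]), [np.float64(0.0005017771311864569), np.float64(0.0005017771311864095)])
ctr [0.5273 0.2455 0.016 ]
yaw 0.14006257873900357 0.16092874206674446
block [0.5279 0.2464 0.056 ]
```

View pics/w3c.png

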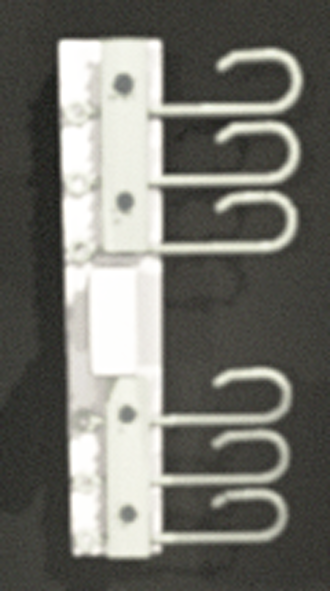

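play_rows(rows=[[0, -0.17, 0.06, 0, 0, -0.02, -1], [0, -0.17, 0.07, 0, 0, 0, -1], [0, 0, 0, 0, 0, 0, -1]])

```text
clock: 4.0
position: [0.5312, 0.2435, 0.1556]
ee_rot: [-3.135, -0.203, -0.012]
force: [-0.5, -1.2, -0.1]
width: 0.998
```

```bash
python3 - <<'E'
from h import *
goal([.5276,.246,.025],jawdir=[np.cos(.143),np.sin(.143)])
E
```

```text
pos [0.5312 0.2435 0.1556] xdir [0.992 0.129 0.008] zdir [ 0.007  0.001 -1.   ]
shift m [-0.0043 -0.0029  0.1306] frac [-0.028 -0.02   0.871]
turn [ 0.0002 -0.0075 -0.0136] frac [ 0.    -0.015 -0.027]
```

play_rows(rows=[[-0.03, -0.02, 0.25, 0, -0.015, -0.025, -1], [0, 0, 0.25, 0, 0, 0, -1], [0, 0, 0.15, 0, 0, 0, -1], [0, 0, 0, 0, 0, 0, -1]])

```text
clock: 4.4
position: [0.5336, 0.243, 0.0647]
ee_rot: [-3.135, -0.202, -0.022]
force: [-0.6, 0.1, -0.4]
width: 1.002
```

```bash
python3 - <<'E'
from h import *
goal([.5276,.246,.025],jawdir=[np.cos(.143),np.sin(.143)])
E
```

```text
pos [0.5336 0.243  0.0647] xdir [0.992 0.128 0.014] zdir [ 0.014  0.001 -1.   ]
shift m [-0.0061 -0.0038  0.0397] frac [-0.041 -0.025  0.264]
turn [ 0.0008 -0.014  -0.0143] frac [ 0.002 -0.028 -0.029]
```

play_rows(rows=[[-0.04, -0.03, 0.1, 0, -0.03, -0.03, -1], [-0.03, -0.02, 0.1, 0, -0.02, -0.01, -1], [0, 0, 0.04, 0, -0.01, 0, -1], [0, 0, 0, 0, 0, 0, -1]])

```text
clock: 4.8
position: [0.5252, 0.2486, 0.0314]
ee_rot: [3.132, 0.227, -0.018]
force: [0.6, -0.2, 1.2]
width: 1.004
```

```bash
python3 - <<'E'
from h import *
goal([.5276,.246,.025],jawdir=[np.cos(.143),np.sin(.143)])
E
```

```text
pos [0.5252 0.2486 0.0314] xdir [ 0.989  0.144 -0.011] zdir [-0.011 -0.002 -1.   ]
shift m [0.0021 0.0029 0.0064] frac [0.014 0.02  0.043]
turn [0.0003 0.0114 0.0018] frac [0.001 0.023 0.004]
```

play_rows(rows=[[0.014, 0.02, 0.03, 0, 0.02, 0, -1], [0, 0, 0.01, 0, 0, 0, -1], [0, 0, 0, 0, 0, 0, -1]])

```text
clock: 5.1
position: [0.5286, 0.2461, 0.0259]
ee_rot: [-3.133, -0.227, -0.001]
force: [-0.1, -0.3, -0.9]
width: 1.003
```

```bash
python3 - <<'E'
from h import *
goal([.5276,.246,.025],jawdir=[np.cos(.143),np.sin(.143)])
E
```

```text
pos [0.5286 0.2461 0.0259] xdir [0.99  0.144 0.001] zdir [ 0.001  0.    -1.   ]
shift m [-0.001  -0.      0.0009] frac [-0.007 -0.     0.006]
turn [-0.0003 -0.001   0.0015] frac [-0.001 -0.002  0.003]
```

Close, at 25 N.

play_rows(rows=[[0, 0, 0, 0, 0, 0, 1], [0, 0, 0, 0, 0, 0, 1], [0, 0, 0, 0, 0, 0, 1], [0, 0, 0, 0, 0, 0, 1], [0, 0, 0, 0, 0, 0, 1]], force=30)

```text
clock: 5.6
position: [0.5291, 0.2464, 0.0267]
ee_rot: [-3.133, -0.227, -0.003]
force: [-0.0, 0.0, 0.5]
width: 0.616
```

play_rows(rows=[[0, 0, 0, 0, 0, 0, 1], [0, 0, 0, 0, 0, 0, 1]])

```text
clock: 5.8
position: [0.529, 0.2465, 0.0267]
ee_rot: [-3.133, -0.227, -0.003]
force: [-0.7, -0.6, -0.0]
width: 0.441
```

play_rows(rows=[[0, 0, 0, 0, 0, 0, 1], [0, 0, 0, 0, 0, 0, 1], [0, 0, 0, 0, 0, 0, 1], [0, 0, 0, 0, 0, 0, 1], [0, 0, 0, 0, 0, 0, 1]])

```text
clock: 6.3
position: [0.5285, 0.2464, 0.0267]
ee_rot: [-3.133, -0.227, -0.002]
force: [-0.3, -0.1, 1.3]
width: 0.148
```

```bash
python3 - <<'E'
from h import *
s=goal([.5276,.246,.125],jawdir=[np.cos(.143),np.sin(.143)]);print(s["width"],s["force"])
E
```

```text
pos [0.5285 0.2464 0.0267] xdir [0.99  0.144 0.001] zdir [ 0.001  0.001 -1.   ]
shift m [-0.0008  0.0002 -0.0984] frac [-0.005  0.002 -0.656]
turn [-0.0004 -0.0013  0.0017] frac [-0.001 -0.003  0.003]
0.14844669596721222 [-0.26296872 -0.13950458  1.30508943]
```

play_rows(rows=[[0, 0, -0.1, 0, 0, 0, 1], [0, 0, -0.2, 0, 0, 0, 1], [0, 0, -0.25, 0, 0, 0, 1], [0, 0, -0.25, 0, 0, 0, 1], [0, 0, -0.15, 0, 0, 0, 1]])

```text
clock: 6.8
position: [0.5253, 0.2445, 0.1728]
ee_rot: [3.131, 0.229, -0.012]
force: [1.0, 0.1, -2.7]
width: 0.151
```

```bash
python3 - <<'E'
from h import *
s=goal([.57,.06,.16],jawdir=[np.cos(.122),-np.sin(.122)]);print(s["width"],s["force"])
E
```

```text
pos [0.5253 0.2445 0.1728] xdir [ 0.989  0.146 -0.008] zdir [-0.008 -0.003 -1.   ]
shift m [0.0174 0.1891 0.0131] frac [0.116 1.26  0.087]
turn [0.003  0.0076 0.2683] frac [0.006 0.015 0.537]
0.15067465652708 [ 1.00609217  0.07730156 -2.68224048]
```

play_rows(rows=[[0.02, 0.25, 0.02, 0, 0, 0, 1], [0.02, 0.25, 0.02, 0, 0, 0, 1], [0.02, 0.25, 0.02, 0, 0, 0, 1], [0.02, 0.25, 0.02, 0, 0, 0, 1], [0.02, 0.24, 0, 0, 0, 0, 1]])

```text
clock: 7.3
position: [0.5689, 0.0671, 0.1708]
ee_rot: [-3.126, -0.251, -0.005]
force: [1.2, 0.2, -3.0]
width: 0.151
```

play_rows(rows=[[0, 0, 0, 0, 0, 0.18, 1], [0, 0, 0, 0, 0, 0.18, 1], [0, 0, 0, 0, 0, 0.18, 1], [0, 0, 0, 0, 0, 0, 1]])

```text
clock: 7.7
position: [0.5696, 0.057, 0.173]
ee_rot: [-3.133, 0.206, -0.004]
force: [-1.0, -0.5, -3.1]
width: 0.15
```

```bash
python3 - <<'E'
from h import *
import pickle
s=goal([.57,.06,.16],jawdir=[np.cos(.122),-np.sin(.122)]);print(s["width"],s["force"],s["clock"])
m=camera_model("wrist");im=get_image("wrist");pickle.dump(m,open("w4.pkl","wb"));cv2.imwrite("pics/w4.png",im)
E
```

```text
pos [0.5696 0.057  0.173 ] xdir [ 0.991 -0.131  0.002] zdir [ 0.003  0.002 -1.   ]
shift m [-0.0001 -0.003   0.013 ] frac [-0.    -0.02   0.087]
turn [-0.002  -0.0023 -0.0091] frac [-0.004 -0.005 -0.018]
0.15007565632299194 [-1.01545431 -0.48990154 -3.09836541] 7.7
```

View pics/w4.png

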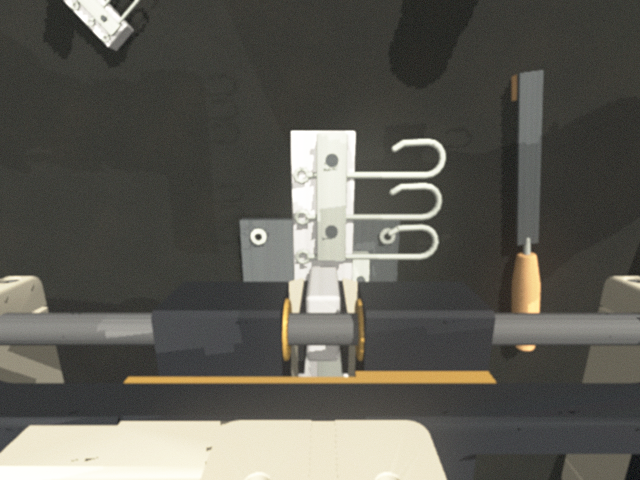

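The carrier is held square with the tool: its bar is upright at columns 291–356. I'll check the fixture estimate against the top and scene views.

```bash
python3 - <<'E'
from h import *
import pickle
F=pickle.load(open("f.pkl","rb"))["F"]
yaw=-.122;x=np.array([np.cos(yaw),np.sin(yaw),0]);y=np.array([-np.sin(yaw),np.cos(yaw),0])
seat=np.array([.5688,-.0490,.012])
out=[]
pts=[seat+15*x/1000+ s*.085*y+[0,0,.012] for s in(-1,1)]+[seat+x*.031+s*.085*y+[0,0,.012] for s in (1,-1)]
stop=[seat-.08*y+s*.015*x+[0,0,.012] for s in(-1,1)]
knob=seat-.0445*x-.05*y+[0,0,.066]
for n,(x0,y0,w,h,f) in dict(top=(280,215,115,85,6),scene=(260,215,120,105,5.5)).items():
    m=camera_model(n);im=cv2.imread(f"pics/a_{n}.png")[y0:y0+h,x0:x0+w];im=cv2.resize(im,None,fx=f,fy=f,interpolation=2)
    q=lambda X:tuple(int(round(c)) for c in (proj(m,X)+.5-[x0,y0])*f)
    cv2.polylines(im,[np.array([q(p) for p in pts])],True,(0,0,255),1)
    cv2.line(im,q(stop[0]),q(stop[1]),(0,255,0),1);cv2.circle(im,q(knob),4,(255,0,255),1)
    cv2.imwrite(f"pics/c_{n}.png",im)
m=pickle.load(open("w1.pkl","rb"));im=cv2.imread("pics/w1.png")[130:320,290:440];im=cv2.resize(im,None,fx=3.1,fy=3.1,interpolation=2)
q=lambda X:tuple(int(round(c)) for c in (proj(m,X)+.5-[290,130])*3.1)
cv2.polylines(im,[np.array([q(p) for p in pts])],True,(0,0,255),1)
cv2.line(im,q(stop[0]),q(stop[1]),(0,255,0),1);cv2.circle(im,q(knob),4,(255,0,255),1)
cv2.imwrite(f"pics/c_w1.png",im)
E
```

```text
(no output)
```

View pics/c_top.png

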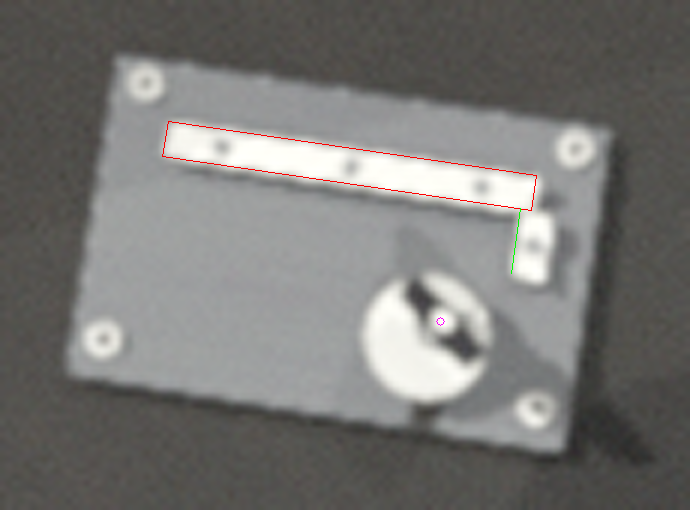

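View pics/c_scene.png

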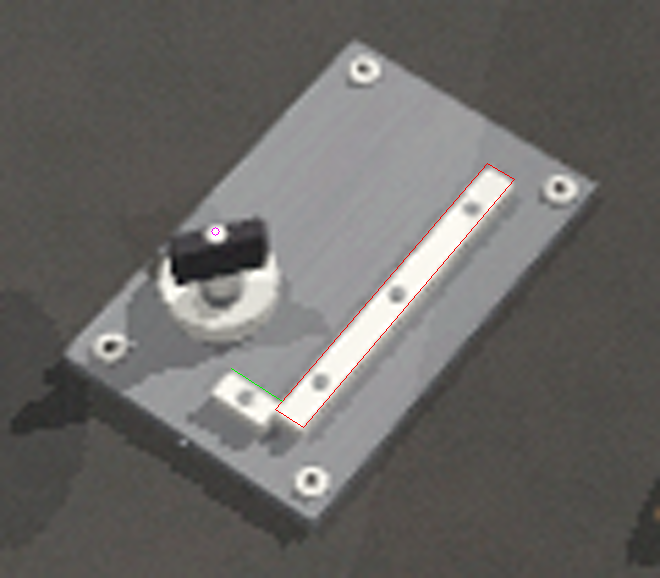

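View pics/c_w1.png

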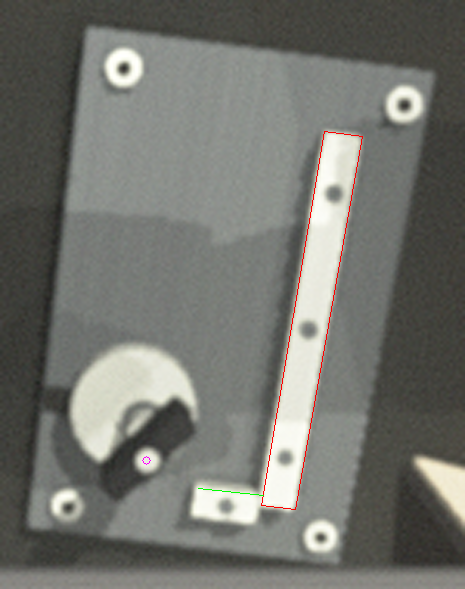

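play_rows(rows=[[0, 0.22, 0, 0, 0, 0, 1], [0, 0.22, 0, 0, 0, -0.01, 1], [0, 0.2, 0, 0, 0, 0, 1], [0, 0, 0.15, 0, 0, 0, 1], [0, 0, 0, 0, 0, 0, 1]])

```text
clock: 8.25
position: [0.5575, -0.0389, 0.1522]
ee_rot: [-3.135, 0.161, -0.007]
force: [-0.5, 0.4, -3.6]
width: 0.151
```

```bash
python3 - <<'E'
from h import *
s=goal([.5661,-.0421,.075],jawdir=[np.cos(.122),-np.sin(.122)]);print(s["width"],s["force"])
E
```

```text
pos [ 0.5575 -0.0389  0.1522] xdir [ 0.995 -0.102  0.004] zdir [ 0.004  0.003 -1.   ]
shift m [0.0085 0.0026 0.0773] frac [0.057 0.017 0.515]
turn [-0.003  -0.0042  0.0197] frac [-0.006 -0.008  0.039]
0.150946710121784 [-0.46386263  0.36425283 -3.58565745]
```

play_rows(rows=[[0.03, 0.01, 0.18, 0, -0.01, 0.04, 1], [0.03, 0.01, 0.18, 0, 0, 0, 1], [0, 0, 0.1, 0, 0, 0, 1], [0, 0, 0, 0, 0, 0, 1]])

```text
clock: 8.65
position: [0.5687, -0.0402, 0.0855]
ee_rot: [-3.132, 0.177, -0.005]
force: [-0.6, 0.5, -2.8]
width: 0.149
```

```bash
python3 - <<'E'
from h import *
s=goal([.5661,-.0421,.065],jawdir=[np.cos(.122),-np.sin(.122)]);print(s["width"],s["force"])
E
```

```text
pos [ 0.5687 -0.0402  0.0855] xdir [ 0.994 -0.113  0.003] zdir [ 0.003  0.004 -1.   ]
shift m [-0.0024  0.0023  0.0205] frac [-0.016  0.015  0.136]
turn [-0.0044 -0.003   0.0088] frac [-0.009 -0.006  0.018]
0.14932404887675724 [-0.61942494  0.49099412 -2.81097219]
```

play_rows(rows=[[-0.016, 0.015, 0.08, -0.01, -0.005, 0.02, 1], [-0.005, 0, 0.08, 0, 0, 0, 1], [0, 0, 0, 0, 0, 0, 1], [0, 0, 0, 0, 0, 0, 1]])

```text
clock: 9.05
position: [0.5664, -0.0404, 0.0626]
ee_rot: [3.135, -0.19, 0.005]
force: [0.5, -0.1, -2.5]
width: 0.15
```

```bash
python3 - <<'E'
from h import *
s=goal([.5661,-.0421,.041],jawdir=[np.cos(.122),-np.sin(.122)]);print(s["width"],s["force"])
for n,(x0,y0,w,h,f) in dict(top=(280,215,115,85,6),scene=(260,215,120,105,5.5)).items():
    im=get_image(n)[y0:y0+h,x0:x0+w];cv2.imwrite(f"pics/d_{n}.png",cv2.resize(im,None,fx=f,fy=f,interpolation=2))
E
```

```text
pos [ 0.5664 -0.0404  0.0626] xdir [ 0.993 -0.12   0.003] zdir [ 0.003 -0.001 -1.   ]
shift m [-0.0001  0.0017  0.0216] frac [-0.001  0.011  0.144]
turn [ 0.0004 -0.0034  0.0013] frac [ 0.001 -0.007  0.003]
0.15020597060822125 [ 0.52169812 -0.09199422 -2.51907867]
```

View pics/d_scene.png

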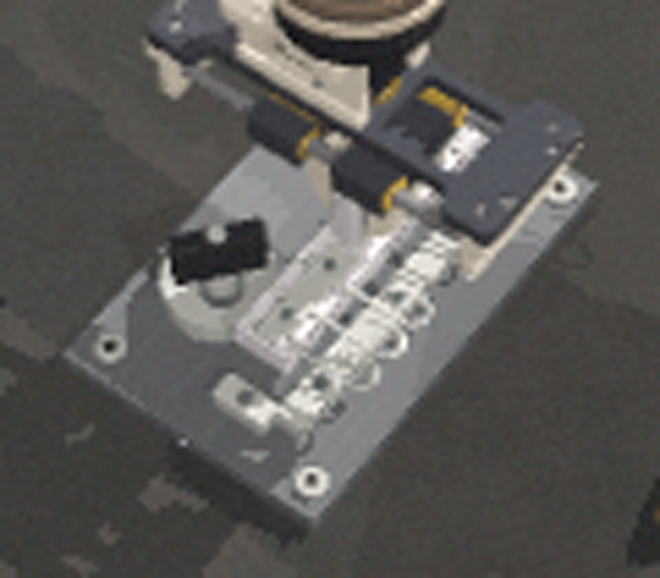

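The bar hovers between the fence and the disc, with the hooks over the fence and its lower end short of the stop. Lowering now.

play_rows(rows=[[0, 0.01, 0.06, 0, -0.005, 0, 1], [0, 0, 0.06, 0, 0, 0, 1], [0, 0, 0.02, 0, 0, 0, 1], [0, 0, 0, 0, 0, 0, 1]])

```text
clock: 9.55
position: [0.5669, -0.0425, 0.0406]
ee_rot: [3.135, -0.191, 0.004]
force: [0.1, -0.7, -2.9]
width: 0.151
```

```bash
python3 - <<'E'
from h import *
s=goal([.5661,-.0421,.0387],jawdir=[np.cos(.122),-np.sin(.122)]);print(s["width"],s["force"],s["ft_torque"])
E
```

```text
pos [ 0.5669 -0.0425  0.0406] xdir [ 0.993 -0.121  0.002] zdir [ 0.002 -0.001 -1.   ]
shift m [-0.0008 -0.0003  0.0019] frac [-0.005 -0.002  0.013]
turn [ 0.0005 -0.0023  0.0005] frac [ 0.001 -0.005  0.001]
0.15097995670189385 [ 0.10080753 -0.69433224 -2.89532734] [-0.02090225 -0.05108897 -0.00928446]
```

play_rows(rows=[[0, 0, 0.013, 0, 0, 0, 1], [0, 0, 0.005, 0, 0, 0, 1], [0, 0, 0, 0, 0, 0, 1]])

```text
clock: 9.85
position: [0.5672, -0.0425, 0.0389]
ee_rot: [3.135, -0.191, 0.004]
force: [0.0, 0.5, -2.7]
width: 0.146
```

play_rows(rows=[[0, 0, 0.008, 0, 0, 0, 1], [0, 0, 0.005, 0, 0, 0, 1], [0, 0, 0, 0, 0, 0, 1]])

```text
clock: 10.15
position: [0.5675, -0.0424, 0.0389]
ee_rot: [3.134, -0.191, 0.006]
force: [-0.4, -0.7, -2.8]
width: 0.153
```

play_rows(rows=[[0, 0, 0.015, 0, 0, 0, 1], [0, 0, 0.01, 0, 0, 0, 1]])

```text
clock: 10.35
position: [0.5679, -0.0424, 0.0384]
ee_rot: [3.132, -0.191, 0.009]
force: [-7.3, -0.8, 18.2]
width: 0.152
```

play_rows(rows=[[0, 0, -0.002, 0, 0, 0, 1], [0, 0, 0, 0, 0, 0, 1]])

```text
clock: 10.55
position: [0.5681, -0.0424, 0.0392]
ee_rot: [3.131, -0.191, 0.01]
force: [-0.6, 0.0, -2.2]
width: 0.151
```

```bash
python3 - <<'E'
from h import *
s=goal([.5693,-.0483,.0387],jawdir=[np.cos(.122),-np.sin(.122)]);print(s["width"],s["force"],s["ft_torque"])
E
```

```text
pos [ 0.5681 -0.0424  0.0392] xdir [ 0.993 -0.121  0.007] zdir [ 0.006 -0.005 -1.   ]
shift m [0.0019 0.0058 0.0006] frac [0.012 0.038 0.004]
turn [ 0.0039 -0.0068  0.0004] frac [ 0.008 -0.014  0.001]
0.15081382091829254 [-0.55232025  0.03072665 -2.23135366] [-0.05948906 -0.09441693  0.02165716]
```

play_rows(rows=[[0, 0.012, 0.002, 0.006, -0.014, 0, 1], [0, 0.012, 0, 0, 0, 0, 1], [0, 0.01, 0, 0, 0, 0, 1]])

```text
clock: 10.85
position: [0.568, -0.0466, 0.0385]
ee_rot: [-3.135, 0.189, 0.0]
force: [-0.5, 3.3, 1.5]
width: 0.149
```

```bash
python3 - <<'E'
from h import *
s=goal([.5693,-.0483,.0387],jawdir=[np.cos(.122),-np.sin(.122)]);print(s["width"],s["force"],s["ft_torque"])
E
```

```text
pos [ 0.568  -0.0466  0.0385] xdir [ 0.993 -0.12  -0.   ] zdir [-0.     0.001 -1.   ]
shift m [ 0.0015  0.0015 -0.0002] frac [ 0.01   0.01  -0.001]
turn [-0.001   0.0004  0.0013] frac [-0.002  0.001  0.003]
0.1493210845702814 [-0.47499554  3.29618898  1.5433624 ] [ 0.51386383  0.05268831 -0.09059218]
```

play_rows(rows=[[0, 0.008, 0, 0, 0, 0, 1], [0, 0.008, 0, 0, 0, 0, 1]])

```text
clock: 11.05
position: [0.5679, -0.0479, 0.0387]
ee_rot: [-3.133, 0.188, 0.0]
force: [-0.3, 3.1, 1.6]
width: 0.151
```

play_rows(rows=[[0, 0.01, 0, 0, 0, 0, 1], [0, 0.01, 0, 0, 0, 0, 1]])

```text
clock: 11.25
position: [0.5678, -0.0491, 0.039]
ee_rot: [-3.131, 0.186, -0.001]
force: [-1.4, 8.8, 1.7]
width: 0.15
```

play_rows(rows=[[0, 0.01, 0, 0, 0, 0, 1], [0, 0.01, 0, 0, 0, 0, 1]])

```text
clock: 11.45
position: [0.5677, -0.0491, 0.0393]
ee_rot: [-3.127, 0.184, -0.002]
force: [-0.6, 6.0, 1.1]
width: 0.153
```

```bash
python3 - <<'E'
from h import *
s=goal([.5693,-.0483,.0387],jawdir=[np.cos(.122),-np.sin(.122)]);print(s["width"],s["force"],s["ft_torque"])
E
```

```text
pos [ 0.5677 -0.0491  0.0393] xdir [ 0.993 -0.117  0.001] zdir [ 0.002  0.009 -1.   ]
shift m [ 0.0015 -0.001   0.0006] frac [ 0.01  -0.007  0.004]
turn [-0.0088 -0.0009  0.0047] frac [-0.018 -0.002  0.009]
0.15275886068696265 [-0.60768852  6.02818692  1.14165298] [ 1.31528171  0.09510598 -0.2206916 ]
```

play_rows(rows=[[0.01, 0, 0.003, -0.018, 0, 0.008, 1], [0.01, 0.002, 0, 0, 0, 0, 1]])

```text
clock: 11.65
position: [0.5684, -0.049, 0.0385]
ee_rot: [-3.136, 0.191, 0.005]
force: [-7.9, 4.4, 10.7]
width: 0.148
```

```bash
python3 - <<'E'
from h import *
s=goal([.5693,-.0483,.0387],jawdir=[np.cos(.122),-np.sin(.122)]);print(s["width"],s["force"],s["ft_torque"])
E
```

```text
pos [ 0.5684 -0.049   0.0385] xdir [ 0.993 -0.121 -0.003] zdir [-0.003  0.    -1.   ]
shift m [ 0.0008 -0.0008 -0.0002] frac [ 0.005 -0.005 -0.001]
turn [0.0002 0.0033 0.0005] frac [0.    0.007 0.001]
0.14789178765052116 [-7.93274702  4.42819247 10.72537112] [ 0.82829353  1.80411441 -0.31689867]
```

play_rows(rows=[[0.01, 0, -0.002, 0, 0, 0, 1], [0.01, 0, 0, 0, 0, 0, 1]])

```text
clock: 11.85
position: [0.5685, -0.049, 0.0386]
ee_rot: [3.135, -0.191, -0.014]
force: [-7.1, 3.6, 9.8]
width: 0.15
```

play_rows(rows=[[0.012, 0, 0, 0, 0, 0, 1], [0.012, 0, 0, 0, 0, 0, 1]])

```text
clock: 12.05
position: [0.5686, -0.0491, 0.0387]
ee_rot: [3.134, -0.191, -0.023]
force: [-7.8, 2.7, 8.2]
width: 0.151
```

```bash
python3 - <<'E'
from h import *
s=goal([.5693,-.0483,.0387],jawdir=[np.cos(.122),-np.sin(.122)]);print(s["width"],s["force"],s["ft_torque"])
E
```

```text
pos [ 0.5686 -0.0491  0.0387] xdir [ 0.992 -0.122 -0.015] zdir [-0.015 -0.    -1.   ]
shift m [ 0.0006 -0.0009 -0.    ] frac [ 0.004 -0.006 -0.   ]
turn [0.0021 0.0148 0.0001] frac [0.004 0.03  0.   ]
0.15120540941350416 [-7.76005513  2.73409996  8.19882544] [ 0.77780498  1.61510102 -0.30296119]
```

play_rows(rows=[[0, 0, 0, -0.004, 0.03, 0, 1], [0.002, 0.002, 0, 0, 0, 0, 1]])

```text
clock: 12.25
position: [0.568, -0.049, 0.0386]
ee_rot: [3.132, -0.191, -0.002]
force: [-2.1, 4.5, 1.1]
width: 0.149
```

```bash
python3 - <<'E'
from h import *
s=goal([.5693,-.0483,.0387],jawdir=[np.cos(.122),-np.sin(.122)]);print(s["width"],s["force"],s["ft_torque"])
E
```

```text
pos [ 0.568  -0.049   0.0386] xdir [ 0.993 -0.121 -0.001] zdir [-0.001 -0.004 -1.   ]
shift m [ 0.0013 -0.0009 -0.0002] frac [ 0.008 -0.006 -0.001]
turn [0.0037 0.0008 0.0002] frac [0.007 0.002 0.   ]
0.1486748614696878 [-2.12126929  4.50424355  1.13112703] [ 1.16386204  0.41828146 -0.12115727]
```

play_rows(rows=[[0.008, 0.003, 0, 0, 0.006, 0, 1], [0.005, 0.003, 0, 0, 0.004, 0, 1]])

```text
clock: 12.45
position: [0.568, -0.049, 0.0385]
ee_rot: [3.133, -0.19, 0.001]
force: [-3.0, 4.4, 3.4]
width: 0.149
```

```bash
python3 - <<'E'
from h import *
s=goal([.5693,-.0483,.0387],jawdir=[np.cos(.122),-np.sin(.122)]);print(s["width"],s["force"],s["ft_torque"])
E
```

```text
pos [ 0.568  -0.049   0.0385] xdir [ 0.993 -0.121  0.001] zdir [ 0.    -0.003 -1.   ]
shift m [ 0.0012 -0.0009 -0.0002] frac [ 0.008 -0.006 -0.001]
turn [ 0.003  -0.0008  0.0011] frac [ 0.006 -0.002  0.002]
0.14863909076804188 [-2.96141005  4.43096986  3.42804925] [ 1.05971417  0.88876139 -0.16698966]
```

play_rows(rows=[[0.02, 0, 0, 0, 0.008, 0, 1], [0.02, 0, 0, 0, 0.008, 0, 1]])

```text
clock: 12.65
position: [0.5682, -0.0491, 0.0385]
ee_rot: [3.131, -0.189, -0.003]
force: [-13.6, 4.4, 15.6]
width: 0.145
```

```bash
python3 - <<'E'
from h import *
s=goal([.5693,-.0483,.0387],jawdir=[np.cos(.122),-np.sin(.122)]);print(s["width"],s["force"],s["ft_torque"])
E
```

```text
pos [ 0.5682 -0.0491  0.0385] xdir [ 0.993 -0.12  -0.002] zdir [-0.003 -0.005 -1.   ]
shift m [ 0.001  -0.001  -0.0002] frac [ 0.007 -0.006 -0.001]
turn [0.0053 0.0019 0.0016] frac [0.011 0.004 0.003]
0.14521736072549157 [-13.64404656   4.35059128  15.62823328] [ 1.08486863  3.14129498 -0.26752764]
```

play_rows(rows=[[0, 0, 0, -0.005, 0, 0, 1], [0, 0, 0, 0, 0, 0, 0.2], [0, 0, 0, 0, 0, 0, 0.2], [0, 0, 0, 0, 0, 0, 0.2], [0, 0, 0, 0, 0, 0, 0.2]])

```text
clock: 13.15
position: [0.5695, -0.0519, 0.0386]
ee_rot: [3.126, -0.191, -0.001]
force: [-0.3, 0.3, 0.3]
width: 0.392
```

```bash
python3 - <<'E'
from h import *
s=goal([.5693,-.0483,.1387],jawdir=[np.cos(.122),-np.sin(.122)]);print(s["width"],s["force"],s["ft_torque"])
E
```

```text
pos [ 0.5695 -0.0519  0.0386] xdir [ 0.993 -0.122 -0.   ] zdir [-0.001 -0.01  -1.   ]
shift m [-0.0006 -0.0026 -0.1001] frac [-0.004 -0.017 -0.667]
turn [ 0.0101  0.0002 -0.    ] frac [ 0.02  0.   -0.  ]
0.392002884761968 [-0.31705827  0.27407302  0.34205578] [-0.00960192 -0.09504714  0.02422661]
```

play_rows(rows=[[0, 0, -0.1, 0.02, 0, 0, 0.2], [0, 0, -0.3, 0, 0, 0, 0.2], [0, 0, -0.33, 0, 0, 0, 0.2], [0, 0, -0.33, 0, 0, 0, 0.2], [0, 0, -0.33, 0, 0, 0, 0.2]])

```text
clock: 13.65
position: [0.5657, -0.0529, 0.2485]
ee_rot: [-3.133, 0.189, 0.019]
force: [2.0, 0.2, -0.2]
width: 0.399
```

play_rows(rows=[[0, 0, -0.3, 0, 0, 0, -0.5], [0, 0, 0, 0, 0, 0, -0.5], [0, 0, 0, 0, 0, 0, -0.5]])

```text
clock: 13.95
position: [0.5685, -0.0522, 0.3067]
ee_rot: [-3.131, 0.188, -0.004]
force: [-0.8, 0.9, -0.7]
width: 0.608
```

```bash
python3 - <<'E'
from h import *
import pickle
s=goal([.5693,-.0483,.26],jawdir=[np.cos(.122),-np.sin(.122)]);print(s["width"],s["joints"])
m=camera_model("wrist");im=get_image("wrist");pickle.dump(m,open("w5.pkl","wb"));cv2.imwrite("pics/w5.png",im)
E
```

```text
pos [ 0.5685 -0.0522  0.3067] xdir [ 0.993 -0.119  0.003] zdir [ 0.003  0.004 -1.   ]
shift m [ 0.0002 -0.0037  0.0467] frac [ 0.001 -0.025  0.312]
turn [-0.0048 -0.0025  0.0024] frac [-0.01  -0.005  0.005]
0.6083140434200348 [ 0.48511533  0.37020621 -0.67323974  1.54600641  0.23193121  1.30414948
 -0.335151  ]
```

View pics/w5.png

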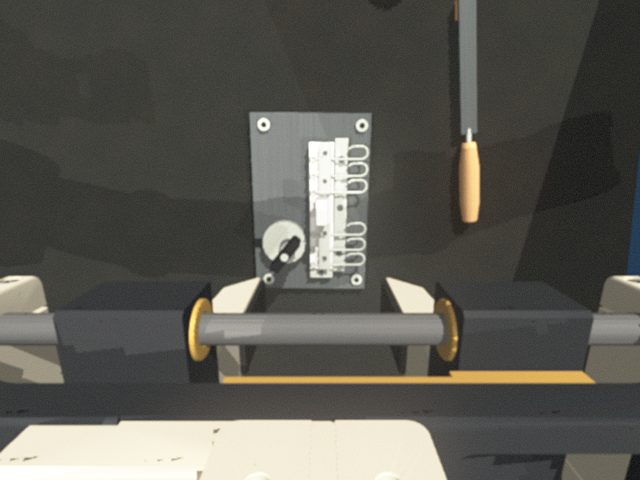

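```bash
python3 - <<'E'
from h import *
im=cv2.imread("pics/w5.png");cv2.imwrite("pics/w5c.png",cv2.resize(im[105:295,240:390],None,fx=3.1,fy=3.1,interpolation=2))
cv2.imwrite("pics/w5d.png",cv2.resize(im[205:290,255:385],None,fx=6,fy=6,interpolation=2))
E
```

```text
(no output)
```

View pics/w5c.png

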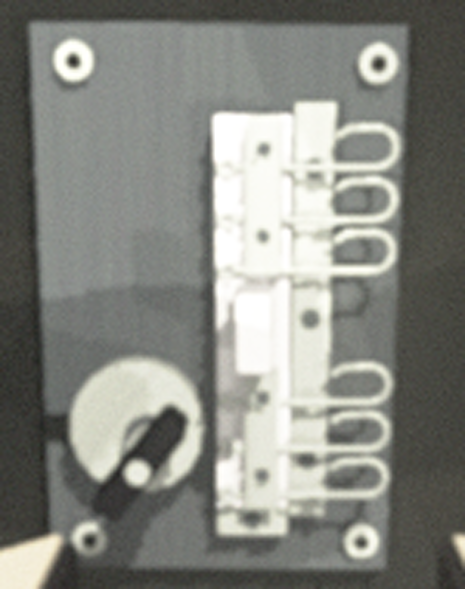

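View pics/w5d.png

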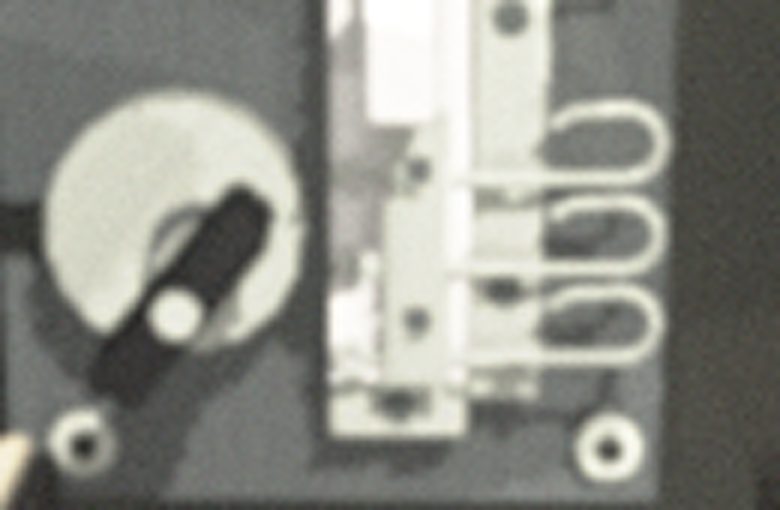

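```bash
python3 - <<'E'
from h import *
import pickle
m=pickle.load(open("w5.pkl","rb"))
f=lambda u,v:(240+u/3.1-.5,105+v/3.1-.5)
yaw=-.122;x=np.array([np.cos(yaw),np.sin(yaw),0]);y=np.array([-np.sin(yaw),np.cos(yaw),0]);seat=np.array([.5688,-.049,.012])
def rel(n,u,v,z):
    d=onz(m,*f(u,v),z)-seat;print(n,(1e3*np.array([d@x,d@y])).round(1))
rel("bar TL",212,112,.028);rel("bar TR",291,113,.028);rel("bar BL",217,536,.028);rel("BL505",217,505,.028)
rel("bar L mid",214,300,.028)
rel("fence TL",295,102,.024);rel("fence TR",337,102,.024);rel("fence BR",324,517,.024)
rel("stop bottom L",217,536,.024);rel("stop bottom R",286,534,.024)
rel("disc L",70,420,.03);rel("disc R",204,420,.03);rel("disc T",135,355,.03);rel("knob dot",137,474,.078)
for p in((32,23),(410,25),(385,570),(48,565)):rel("plate",*p,.012)
E
```

```text
bar TL [-16.9  81. ]
bar TR [13.8 80.7]
bar BL [-16.4 -93.3]
BL505 [-16.2 -79.3]
bar L mid [-16.7   8. ]
fence TL [15.4 84.9]
fence TR [31.8 85. ]
fence BR [ 29.7 -86.1]
stop bottom L [-16.5 -94.8]
stop bottom R [ 13.3 -93.8]
disc L [-76.8 -41.6]
disc R [-21.3 -41.5]
disc T [-49.1 -14.2]
knob dot [-44.2 -50.4]
plate [-88. 115.]
plate [ 60.9 114.5]
plate [  58.3 -115.3]
plate [ -92.7 -112.9]
```

The carrier lies square, with the bar's left edge at crop x 212–217. It looks about 1 to 1.5 mm shy of the fence, so I'll regrip it and nudge it home without pressing down.

```bash
python3 - <<'E'
from h import *
s=goal([.5692,-.0485,.11],jawdir=[np.cos(.122),-np.sin(.122)])
E
```

```text
pos [ 0.5689 -0.0519  0.307 ] xdir [ 0.993 -0.119  0.003] zdir [ 0.004  0.005 -1.   ]
shift m [-0.0008 -0.0024  0.197 ] frac [-0.005 -0.016  1.313]
turn [-0.005  -0.0034  0.0027] frac [-0.01  -0.007  0.005]
```

play_rows(rows=[[0, -0.02, 0.28, -0.01, -0.007, 0.005, -0.3], [0, 0, 0.3, 0, 0, 0, -0.3], [0, 0, 0.3, 0, 0, 0, -0.3], [0, 0, 0.25, 0, 0, 0, -0.3], [0, 0, 0, 0, 0, 0, -0.3]])

```text
clock: 14.5
position: [0.5673, -0.0487, 0.1304]
ee_rot: [-3.135, 0.19, 0.004]
force: [-1.1, 0.1, 1.0]
width: 0.651
```

```bash
python3 - <<'E'
from h import *
s=goal([.5692,-.0485,.06],jawdir=[np.cos(.122),-np.sin(.122)])
E
```

```text
pos [ 0.5673 -0.0487  0.1304] xdir [ 0.993 -0.121 -0.003] zdir [-0.002  0.001 -1.   ]
shift m [ 0.002  -0.0004  0.0704] frac [ 0.013 -0.003  0.469]
turn [-0.001   0.0025  0.001 ] frac [-0.002  0.005  0.002]
```

play_rows(rows=[[0.01, 0, 0.2, 0, 0.004, 0, -0.3], [0, 0, 0.2, 0, 0, 0, -0.3], [0, 0, 0.1, 0, 0, 0, -0.3], [0, 0, 0.05, 0, 0, 0, -0.3], [0, 0, 0, 0, 0, 0, -0.3]])

```text
clock: 15.0
position: [0.5706, -0.0485, 0.0495]
ee_rot: [-3.134, 0.189, -0.001]
force: [-0.5, -0.0, -1.2]
width: 0.651
```

```bash
python3 - <<'E'
from h import *
s=goal([.5692,-.0485,.041],jawdir=[np.cos(.122),-np.sin(.122)])
E
```

```text
pos [ 0.5706 -0.0485  0.0495] xdir [ 0.993 -0.12   0.001] zdir [ 0.001  0.002 -1.   ]
shift m [-0.0014  0.0002  0.0085] frac [-0.009  0.001  0.057]
turn [-0.0019 -0.0008  0.0012] frac [-0.004 -0.002  0.002]
```

play_rows(rows=[[-0.007, 0, 0.035, -0.004, 0, 0.002, -0.3], [0, 0, 0.012, 0, 0, 0, -0.3], [0, 0, 0, 0, 0, 0, -0.3]])

```text
clock: 15.3
position: [0.5717, -0.0483, 0.0453]
ee_rot: [3.135, -0.192, 0.009]
force: [-0.2, 0.5, -0.5]
width: 0.656
```

```bash
python3 - <<'E'
from h import *
s=goal([.5694,-.0485,.041],jawdir=[np.cos(.122),-np.sin(.122)])
E
```

```text
pos [ 0.5717 -0.0483  0.0453] xdir [ 0.993 -0.122  0.005] zdir [ 0.005 -0.001 -1.   ]
shift m [-0.0022  0.0005  0.0043] frac [-0.015  0.003  0.028]
turn [ 0.     -0.0054 -0.0001] frac [ 0.    -0.011 -0.   ]
```

play_rows(rows=[[-0.02, 0, 0.02, 0, -0.01, 0, -0.3], [0, 0, 0.004, 0, 0, 0, -0.3], [0, 0, 0, 0, 0, 0, -0.3]])

```text
clock: 15.6
position: [0.5692, -0.0479, 0.0426]
ee_rot: [3.136, -0.192, 0.003]
force: [0.0, 0.2, -0.6]
width: 0.651
```

```bash
python3 - <<'E'
from h import *
s=goal([.5694,-.0485,.041],jawdir=[np.cos(.122),-np.sin(.122)])
E
```

```text
pos [ 0.5692 -0.0479  0.0426] xdir [ 0.993 -0.122  0.002] zdir [ 0.002 -0.    -1.   ]
shift m [0.0003 0.0006 0.0016] frac [0.002 0.004 0.011]
turn [ 0.0001 -0.002  -0.0002] frac [ 0.    -0.004 -0.   ]
```

Good. Close gently.

play_rows(rows=[[0, 0, 0, 0, 0, 0, 1], [0, 0, 0, 0, 0, 0, 1], [0, 0, 0, 0, 0, 0, 1], [0, 0, 0, 0, 0, 0, 1], [0, 0, 0, 0, 0, 0, 1]], force=12)

```text
clock: 16.1
position: [0.5693, -0.0479, 0.0428]
ee_rot: [3.136, -0.192, 0.003]
force: [-0.3, -0.2, -0.6]
width: 0.268
```

play_rows(rows=[[0, 0, 0, 0, 0, 0, 1], [0, 0, 0, 0, 0, 0, 1], [0, 0, 0, 0, 0, 0, 1], [0, 0, 0, 0, 0, 0, 1]])

```text
clock: 16.5
position: [0.5685, -0.0478, 0.0425]
ee_rot: [3.135, -0.192, 0.001]
force: [-0.8, -0.8, -0.4]
width: 0.149
```

```bash
python3 - <<'E'
from h import *
s=goal([.5694,-.0485,.041],jawdir=[np.cos(.122),-np.sin(.122)]);print(s["width"],s["force"],s["ft_torque"])
E
```

```text
pos [ 0.5685 -0.0478  0.0425] xdir [ 0.992 -0.122  0.001] zdir [ 0.001 -0.    -1.   ]
shift m [0.001  0.0005 0.0015] frac [0.007 0.004 0.01 ]
turn [ 0.0002 -0.0006 -0.0006] frac [ 0.    -0.001 -0.001]
0.14905832862264565 [-0.83676572 -0.84868228 -0.39172484] [ 0.08807074  0.01572865 -0.08475095]
```

play_rows(rows=[[0.012, 0.003, 0, 0, 0.004, 0, 1], [0.012, 0.003, 0, 0, 0.004, 0, 1]])

```text
clock: 16.7
position: [0.5687, -0.0478, 0.0425]
ee_rot: [3.135, -0.191, -0.002]
force: [-9.0, 3.3, 9.0]
width: 0.151
```

```bash
python3 - <<'E'
from h import *
s=goal([.5694,-.0485,.041],jawdir=[np.cos(.122),-np.sin(.122)]);print(s["width"],s["force"],s["ft_torque"])
E
```

```text
pos [ 0.5687 -0.0478  0.0425] xdir [ 0.993 -0.121 -0.001] zdir [-0.001 -0.    -1.   ]
shift m [0.0008 0.0006 0.0015] frac [0.005 0.004 0.01 ]
turn [0.0005 0.0014 0.0004] frac [0.001 0.003 0.001]
0.15112426900148165 [-9.01777155  3.31203548  8.97748979] [ 0.452162    1.86639192 -0.11261881]
```

play_rows(rows=[[0, 0.012, 0, 0, 0, 0, 1], [0, 0.012, 0, 0, 0, 0, 1]])

```text
clock: 16.9
position: [0.5683, -0.048, 0.0427]
ee_rot: [-3.133, 0.187, 0.002]
force: [0.3, 5.8, -1.1]
width: 0.152
```

```bash
python3 - <<'E'
from h import *
s=goal([.5694,-.0485,.041],jawdir=[np.cos(.122),-np.sin(.122)]);print(s["width"],s["force"],s["ft_torque"])
E
```

```text
pos [ 0.5683 -0.048   0.0427] xdir [ 0.993 -0.119 -0.001] zdir [-0.001  0.003 -1.   ]
shift m [0.0012 0.0003 0.0017] frac [0.008 0.002 0.011]
turn [-0.0033  0.0012  0.0029] frac [-0.007  0.002  0.006]
0.15189677236496868 [ 0.30798758  5.81939541 -1.11830924] [ 1.12744533  0.0146905  -0.15921351]
```

play_rows(rows=[[0.012, 0, 0, -0.004, 0.004, 0.004, 1], [0.002, 0, 0, 0, 0, 0, 1]])

```text
clock: 17.1
position: [0.5685, -0.0479, 0.0425]
ee_rot: [-3.135, 0.19, 0.004]
force: [-0.7, 0.3, 3.7]
width: 0.148
```

play_rows(rows=[[0, 0, 0, 0, 0, 0, 0.5], [0, 0, 0, 0, 0, 0, 0.2], [0, 0, 0, 0, 0, 0, 0], [0, 0, 0, 0, 0, 0, 0]])

```text
clock: 17.5
position: [0.5703, -0.0486, 0.0428]
ee_rot: [-3.135, 0.19, -0.001]
force: [0.1, 0.6, 0.6]
width: 0.454
```

```bash
python3 - <<'E'
from h import *
s=goal([.5694,-.0485,.041],jawdir=[np.cos(.122),-np.sin(.122)]);print(s["width"],s["force"],s["ft_torque"])
E
```

```text
pos [ 0.5703 -0.0486  0.0428] xdir [ 0.993 -0.121  0.   ] zdir [ 0.  0. -1.]
shift m [-0.0009  0.      0.0018] frac [-0.006  0.     0.012]
turn [-0.0004 -0.0004  0.0009] frac [-0.001 -0.001  0.002]
0.4535431411257368 [0.11244385 0.61460885 0.60067746] [-0.03000287 -0.06607851 -0.03299741]
```

play_rows(rows=[[-0.006, 0, -0.1, 0, 0, 0, 0], [0, 0, -0.3, 0, 0, 0, 0], [0, 0, -0.33, 0, 0, 0, 0], [0, 0, -0.33, 0, 0, 0, 0], [0, 0, -0.3, 0, 0, 0, 0]])

```text
clock: 18.0
position: [0.5653, -0.0484, 0.2505]
ee_rot: [-3.134, 0.186, 0.017]
force: [0.7, 0.1, -0.3]
width: 0.499
```

play_rows(rows=[[0, 0, -0.1, 0, 0, 0, 0], [0, 0, -0.1, 0, 0, 0, 0], [0, 0, 0, 0, 0, 0, 0]])

```text
clock: 18.3
position: [0.5682, -0.0467, 0.2937]
ee_rot: [-3.134, 0.184, -0.007]
force: [-0.6, -0.4, -0.4]
width: 0.498
```

```bash
python3 - <<'E'
from h import *
import pickle
s=goal([.5693,-.0483,.26],jawdir=[np.cos(.122),-np.sin(.122)]);print(s["width"],s["joints"])
m=camera_model("wrist");im=get_image("wrist");pickle.dump(m,open("w6.pkl","wb"));cv2.imwrite("pics/w6.png",im)
cv2.imwrite("pics/w6c.png",cv2.resize(im[105:295,240:390],None,fx=3.1,fy=3.1,interpolation=2))
E
```

```text
pos [ 0.5682 -0.0467  0.2937] xdir [ 0.993 -0.117  0.005] zdir [ 0.005  0.002 -1.   ]
shift m [0.0011 0.0016 0.0337] frac [0.007 0.011 0.224]
turn [-0.0025 -0.0045  0.0046] frac [-0.005 -0.009  0.009]
0.4978813986295405 [ 0.47872687  0.37687674 -0.67859009  1.57112981  0.24269057  1.2748057
 -0.35293783]
```

View pics/w6c.png

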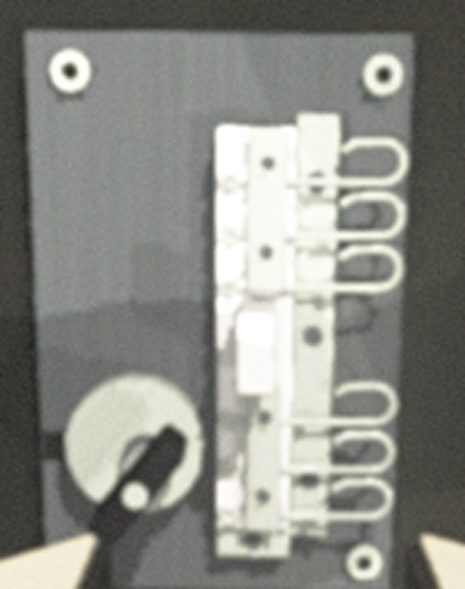

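```bash
python3 - <<'E'
from h import *
import pickle
m=pickle.load(open("w6.pkl","rb"))
f=lambda u,v:(240+u/3.1-.5,105+v/3.1-.5)
yaw=-.122;x=np.array([np.cos(yaw),np.sin(yaw),0]);y=np.array([-np.sin(yaw),np.cos(yaw),0]);seat=np.array([.5688,-.049,.012])
def rel(n,u,v,z):
    d=onz(m,*f(u,v),z)-seat;print(n,(1e3*np.array([d@x,d@y])).round(1))
rel("bar TL",215,124,.028);rel("bar TR",296,127,.028);rel("bar BL",217,540,.028);
rel("fence TL",298,113,.024);rel("fence TR",340,114,.024);rel("fence BR",326,535,.024)
rel("stop bottom L",217,556,.024);rel("stop bottom R",289,556,.024)
rel("knob dot",135,497,.078);rel("screw fence",313,335,.024)
im=cv2.imread("pics/w6.png")
q=lambda X:tuple(int(round(c)) for c in (proj(m,X)+.5-[240,105])*5)
o=cv2.resize(im[105:295,240:360],None,fx=5,fy=5,interpolation=2)[:600]
for dx,c in((0,(0,0,255)),):
  P=[seat+a*x+b*y+[0,0,.016] for a,b in((-.015,-.08),(.015,-.08),(.015,.08),(-.015,.08))]
  cv2.polylines(o,[np.array([q(p) for p in P])],True,c,1)
  P=[seat+a*x+b*y+[0,0,.012] for a,b in((.015,-.085),(.031,-.085),(.031,.085),(.015,.085))]
  cv2.polylines(o,[np.array([q(p) for p in P])],True,(0,200,0),1)
cv2.imwrite("pics/w6o.png",o)
E
```

```text
bar TL [-15.9  81.1]
bar TR [14.7 80.1]
bar BL [-16.1 -85.5]
fence TL [15.5 85.3]
fence TR [31.5 85. ]
fence BR [ 29.5 -84.7]
stop bottom L [-16.3 -94.2]
stop bottom R [ 14.1 -94.1]
knob dot [-44.1 -50.3]
screw fence [22.6  0.2]
```

View pics/w6o.png

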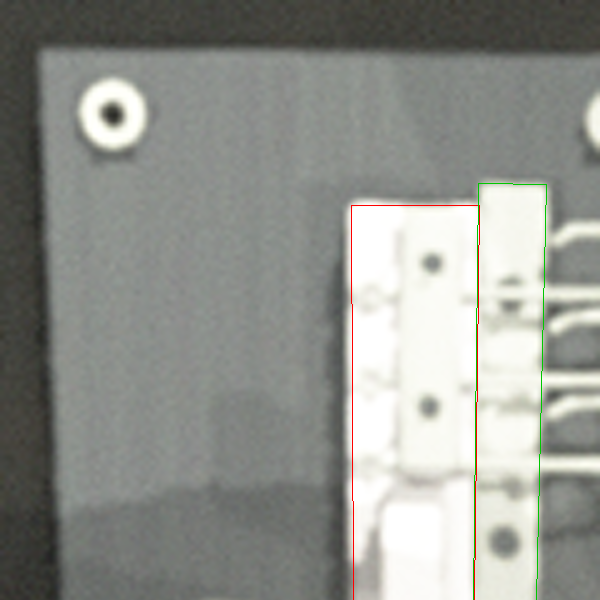

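```bash
python3 - <<'E'
from h import *
import pickle
m=pickle.load(open("w6.pkl","rb"));im=cv2.imread("pics/w6.png")
f=lambda u,v:(240+u/3.1-.5,105+v/3.1-.5)
# dark knob mask
g=im[235:290,255:310].max(axis=2);mask=(g<48).astype(np.uint8)
n,l,st,c=cv2.connectedComponentsWithStats(mask)
for i in range(1,n):
    if st[i,4]>40:
        yy,xx=np.where(l==i);p=np.c_[xx+255,yy+235].astype(np.float32);print(st[i],cv2.minAreaRect(p))
        
cv2.imwrite("pics/km.png",cv2.resize(np.hstack([im[235:290,255:310],cv2.cvtColor(mask*255,8)]),None,fx=6,fy=6,interpolation=0))
E
```

```text
(no output)
```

View pics/km.png

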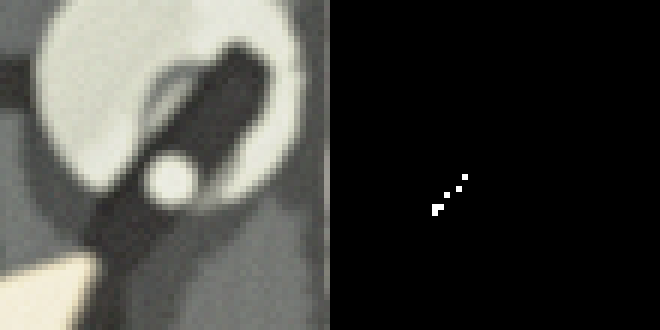

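The carrier is home within about 1 mm: the bar's edges match the red home outline. The knob's cam angle is about 0.66. Next I'll go above the knob and turn the hand the other way round so the wrist has clockwise travel.

play_rows(rows=[[-0.15, 0.18, 0.05, 0, 0, 0, 0], [-0.14, 0.17, 0, 0, 0, 0, 0], [0, 0, 0, 0, 0, -0.29, 0], [0, 0, 0, 0, 0, -0.29, 0], [0, 0, 0, 0, 0, -0.29, 0]])

```text
clock: 18.85
position: [0.513, -0.095, 0.2808]
ee_rot: [-3.096, -0.518, 0.005]
force: [0.4, 0.0, -0.2]
width: 0.501
```

play_rows(rows=[[0, 0, 0, 0, 0, -0.29, 0], [0, 0, 0, 0, 0, -0.29, 0], [0, 0, 0, 0, 0, -0.29, 0], [0, 0, 0, 0, 0, -0.29, 0], [0, 0, 0, 0, 0, -0.29, 0]])

```text
clock: 19.35
position: [0.5087, -0.0951, 0.2765]
ee_rot: [-2.684, -1.614, 0.013]
force: [-0.7, -1.2, 0.6]
width: 0.497
```

play_rows(rows=[[0, 0, 0, 0, 0, -0.29, 0], [0, 0, 0, 0, 0, -0.29, 0], [0, 0, 0, 0, 0, -0.29, 0], [0, 0, 0, 0, 0, -0.29, 0], [0, 0, 0, 0, 0, -0.29, 0]])

```text
clock: 19.85
position: [0.5047, -0.0949, 0.2722]
ee_rot: [-1.901, -2.477, 0.013]
force: [0.4, -0.4, 0.1]
width: 0.502
```

play_rows(rows=[[0, 0, 0, 0, 0, -0.29, 0], [0, 0, 0, 0, 0, -0.29, 0], [0, 0, 0, 0, 0, -0.29, 0], [0, 0, 0, 0, 0, -0.29, 0], [0, 0, 0, 0, 0, 0, 0]])

```text
clock: 20.35
position: [0.5008, -0.0951, 0.2679]
ee_rot: [-1.076, -2.921, 0.005]
force: [-0.5, 0.0, -0.4]
width: 0.499
```

```bash
python3 - <<'E'
from h import *
import pickle
s=goal([.5187,-.0936,.2],jawdir=[np.cos(2.357),np.sin(2.357)]);print(s["width"],s["joints"].round(3),s["clock"])
m=camera_model("wrist");im=get_image("wrist");pickle.dump(m,open("w7.pkl","wb"));cv2.imwrite("pics/w7.png",im)
print(proj(m,[.5187,-.0936,.078]))
E
```

```text
pos [ 0.5008 -0.0951  0.2679] xdir [-0.761  0.648  0.026] zdir [-0.028  0.007 -1.   ]
shift m [-0.0144  0.0136  0.0673] frac [-0.096  0.091  0.449]
turn [-0.0143 -0.0255  0.0789] frac [-0.029 -0.051  0.158]
0.49926499124042184 [ 0.94   0.49  -1.216  1.701  0.46   1.314  2.065] 20.35
[305.24469438 235.5904774 ]
```

View pics/w7.png

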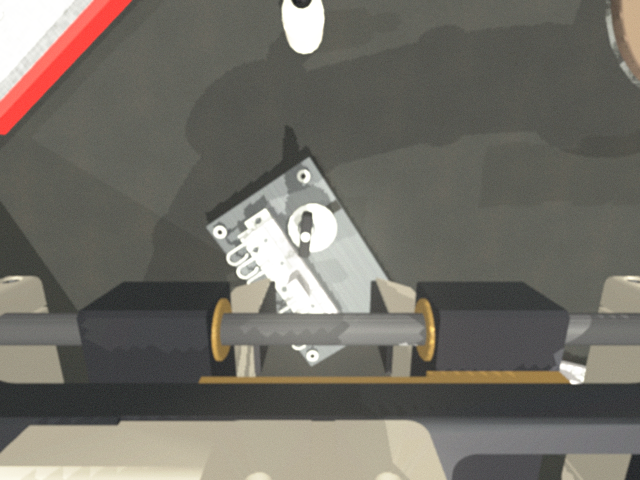

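The white axis dot appears at (306,237), matching the prediction of (305,236). I'll check the knob's direction.

```bash
python3 - <<'E'
from h import *
im=cv2.imread("pics/w7.png");cv2.imwrite("pics/w7c.png",cv2.resize(im[190:270,260:360],None,fx=7,fy=7,interpolation=2))
E
```

```text
(no output)
```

View pics/w7c.png

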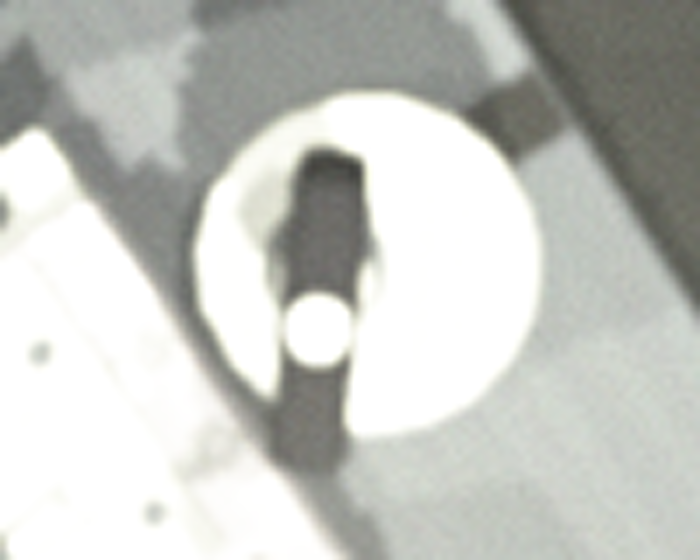

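play_rows(rows=[[-0.05, 0.045, 0.1, -0.03, -0.05, 0.16, 0.35], [-0.05, 0.045, 0.15, 0, 0, 0, 0.35], [0, 0, 0.15, 0, 0, 0, 0.35], [0, 0, 0, 0, 0, 0, 0.35]])

```text
clock: 20.8
position: [0.5203, -0.0955, 0.2052]
ee_rot: [1.242, 2.885, 0.0]
force: [-0.6, -0.5, 0.5]
width: 0.327
```

```bash
python3 - <<'E'
from h import *
s=goal([.5187,-.0936,.13],jawdir=[np.cos(2.357),np.sin(2.357)]);print(s["width"],s["joints"].round(3),s["clock"])
E
```

```text
pos [ 0.5203 -0.0955  0.2052] xdir [-0.687  0.726  0.   ] zdir [ 0.  0. -1.]
shift m [0.0024 0.0001 0.0752] frac [0.016 0.001 0.501]
turn [ 0.0002 -0.     -0.0285] frac [ 0.    -0.    -0.057]
0.32747518964342437 [ 0.868  0.543 -1.131  1.775  0.532  1.171  1.904] 20.8
```

play_rows(rows=[[0.01, 0, 0.2, 0, 0, -0.05, 0.35], [0, 0, 0.25, 0, 0, 0, 0.35], [0, 0, 0.15, 0, 0, 0, 0.35], [0, 0, 0, 0, 0, 0, 0.35]])

```text
clock: 21.2
position: [0.5208, -0.0942, 0.116]
ee_rot: [1.222, 2.891, 0.001]
force: [-0.6, -0.2, 0.5]
width: 0.323
```

```bash
python3 - <<'E'
from h import *
s=goal([.5187,-.0936,.085],jawdir=[np.cos(2.357),np.sin(2.357)]);print(s["width"],s["joints"].round(3),s["clock"])
E
```

```text
pos [ 0.5208 -0.0942  0.116 ] xdir [-0.697  0.717 -0.003] zdir [ 0.003 -0.001 -1.   ]
shift m [ 0.002  -0.0011  0.031 ] frac [ 0.013 -0.008  0.207]
turn [ 0.0018  0.0026 -0.015 ] frac [ 0.004  0.005 -0.03 ]
0.3234236528905894 [ 0.801  0.635 -1.047  1.881  0.652  1.011  1.812] 21.2
```

play_rows(rows=[[0.013, -0.008, 0.12, 0, 0, -0.03, 0.35], [0, 0, 0.12, 0, 0, 0, 0.35], [0, 0, 0, 0, 0, 0, 0.35]])

```text
clock: 21.5
position: [0.521, -0.0938, 0.0828]
ee_rot: [1.207, 2.893, 0.002]
force: [-0.0, -0.2, 0.3]
width: 0.325
```

```bash
python3 - <<'E'
from h import *
s=goal([.5187,-.0936,.047],jawdir=[np.cos(2.357),np.sin(2.357)]);print(s["width"],s["joints"].round(3),s["clock"],s["force"])
E
```

```text
pos [ 0.521  -0.0938  0.0828] xdir [-0.704  0.711 -0.006] zdir [ 0.007 -0.001 -1.   ]
shift m [ 0.002  -0.0017  0.0358] frac [ 0.013 -0.011  0.239]
turn [ 0.0039  0.0059 -0.0056] frac [ 0.008  0.012 -0.011]
0.3248377274179546 [ 0.773  0.672 -1.009  1.916  0.707  0.951  1.775] 21.5 [-0.03900349 -0.18477057  0.29622932]
```

play_rows(rows=[[0.02, -0.012, 0.1, 0.008, 0.012, -0.01, 0.35], [0, 0, 0.1, 0, 0, 0, 0.35], [0, 0, 0.04, 0, 0, 0, 0.35], [0, 0, 0, 0, 0, 0, 0.35]])

```text
clock: 21.9
position: [0.5194, -0.093, 0.0465]
ee_rot: [1.204, 2.899, 0.001]
force: [-0.1, -0.8, -0.6]
width: 0.326
```

```bash
python3 - <<'E'
from h import *
s=goal([.5187,-.0936,.047],jawdir=[np.cos(2.357),np.sin(2.357)]);print(s["width"],s["joints"].round(3),s["clock"],s["force"])
E
```

```text
pos [ 0.5194 -0.093   0.0465] xdir [-0.706  0.709 -0.002] zdir [ 0.002 -0.001 -1.   ]
shift m [ 0.     -0.0009 -0.0005] frac [ 0.    -0.006 -0.004]
turn [ 0.0013  0.0021 -0.0029] frac [ 0.003  0.004 -0.006]
0.3262677233383221 [ 0.74   0.716 -0.964  1.945  0.764  0.895  1.729] 21.9 [-0.06731941 -0.7607992  -0.56083389]
```

play_rows(rows=[[0, 0, 0, 0, 0, 0, 1], [0, 0, 0, 0, 0, 0, 1], [0, 0, 0, 0, 0, 0, 1], [0, 0, 0, 0, 0, 0, 1], [0, 0, 0, 0, 0, 0, 1]], force=35)

```text
clock: 22.4
position: [0.5201, -0.0931, 0.0471]
ee_rot: [1.205, 2.898, 0.001]
force: [1.9, 0.4, -3.2]
width: 0.128
```

```bash
python3 - <<'E'
from h import *
s=goal([.5187,-.0936,.047],jawdir=[np.cos(2.357),np.sin(2.357)]);print(s["width"],s["joints"].round(3),s["clock"],s["force"],s["ft_torque"])
E
```

```text
pos [ 0.5201 -0.0931  0.0471] xdir [-0.705  0.709 -0.003] zdir [ 0.004 -0.    -1.   ]
shift m [ 0.0006 -0.0014  0.0001] frac [ 0.004 -0.009  0.001]
turn [ 0.0022  0.0029 -0.0033] frac [ 0.004  0.006 -0.007]
0.12797560757375734 [ 0.74   0.716 -0.964  1.943  0.764  0.896  1.729] 22.4 [ 1.90446156  0.36763722 -3.22508727] [ 0.23753826 -0.22063149  0.09966894]
```

play_rows(rows=[[0, 0, 0, 0, 0, 0.15, 1], [0, 0, 0, 0, 0, 0.2, 1], [0, 0, 0, 0, 0, 0.2, 1]])

```text
clock: 22.7
position: [0.5204, -0.0934, 0.0471]
ee_rot: [1.601, 2.699, 0.003]
force: [1.5, 0.1, -5.0]
width: 0.125
```

```bash
cat >> h.py <<'E'
def cam():
    s=observe();R=Ro.from_rotvec(s["ee_rot"]).as_matrix();x=-R[:,0]
    yw=np.arctan2(x[1],x[0]);axis=np.array([.5187,-.0936]);d=R.T@np.r_[axis-s["position"][:2],.047-s["position"][2]]
    z=R[:,2];tilt=R.T@np.array([0,0,-1.])
    print("t",s["clock"],"cam~",round(-.125-yw,4),"off(tool)",d.round(4),"tilt",tilt[:2].round(4),"w",round(s["width"],3),"F",s["force"].round(1),"M",s["ft_torque"].round(3),"q3",s["joints"][2].round(3),"q7",s["joints"][6].round(3))
E
python3 -c "
from h import *
cam()"
```

```text
t 22.7 cam~ 0.9459 off(tool) [ 0.0006 -0.0016  0.0001] tilt [ 0.0019 -0.0036] w 0.125 F [ 1.5  0.1 -5. ] M [ 0.049 -0.307  0.015] q3 -0.9 q7 1.491
```

play_rows(rows=[[0, -0.005, 0, 0, 0, 0.2, 1], [0, 0, 0, 0, 0, 0.2, 1], [0, 0, 0, 0, 0, 0.2, 1], [0, 0, 0, 0, 0, 0, 1]])

```text
clock: 23.1
position: [0.5206, -0.0939, 0.0471]
ee_rot: [2.004, 2.414, 0.006]
force: [2.1, 0.0, -4.8]
width: 0.129
```

```bash
python3 -c "
from h import *
cam()"
```

```text
t 23.1 cam~ 1.2606 off(tool) [ 0.0006 -0.0018  0.0001] tilt [ 0.0008 -0.0057] w 0.129 F [ 2.1  0.  -4.8] M [ 0.177 -0.188 -0.055] q3 -0.824 q7 1.227
```

play_rows(rows=[[0, -0.004, 0, 0, 0, 0.16, 1], [0, 0, 0, 0, 0, 0.16, 1], [0, 0, 0, 0, 0, 0, 1]])

```text
clock: 23.4
position: [0.5206, -0.0942, 0.0471]
ee_rot: [2.185, 2.25, 0.008]
force: [2.1, 0.2, -4.7]
width: 0.129
```

```bash
python3 -c "
from h import *
cam()"
```

```text
t 23.4 cam~ 1.4165 off(tool) [ 0.0006 -0.0019  0.0001] tilt [-0.     -0.0067] w 0.129 F [ 2.1  0.2 -4.7] M [ 0.077 -0.135 -0.045] q3 -0.786 q7 1.097
```

Now fine steps of 0.03 rad each.

play_rows(rows=[[0, 0, 0, 0, 0, 0.06, 1], [0, 0, 0, 0, 0, 0.06, 1]])

```text
clock: 23.6
position: [0.5206, -0.0942, 0.047]
ee_rot: [2.249, 2.188, 0.008]
force: [2.0, 0.3, -2.9]
width: 0.126
```

```bash
python3 -c "
from h import *
cam()"
```

```text
t 23.6 cam~ 1.4733 off(tool) [ 0.0006 -0.0019  0.    ] tilt [-0.0004 -0.0065] w 0.126 F [ 2.   0.3 -2.9] M [-0.176 -0.14   0.029] q3 -0.773 q7 1.05
```

play_rows(rows=[[0, 0, 0, 0, 0, 0.06, 1], [0, 0, 0, 0, 0, 0.06, 1]])

```text
clock: 23.8
position: [0.5206, -0.0943, 0.047]
ee_rot: [2.316, 2.116, 0.008]
force: [1.8, -1.0, -2.8]
width: 0.13
```

```bash
python3 -c "
from h import *
cam()"
```

```text
t 23.8 cam~ 1.5362 off(tool) [ 0.0006 -0.0019  0.    ] tilt [-0.0008 -0.0065] w 0.13 F [ 1.8 -1.  -2.8] M [-0.111 -0.083  0.043] q3 -0.757 q7 0.998
```

play_rows(rows=[[0, 0, 0, 0, 0, 0.04, 1], [0, 0, 0, 0, 0, 0.04, 1]])

```text
clock: 24.0
position: [0.5206, -0.0944, 0.0471]
ee_rot: [2.362, 2.065, 0.008]
force: [0.6, -0.5, -2.8]
width: 0.126
```

```bash
python3 -c "
from h import *
cam()"
```

```text
t 24.0 cam~ 1.5797 off(tool) [ 0.0005 -0.002   0.0001] tilt [-0.001  -0.0065] w 0.126 F [ 0.6 -0.5 -2.8] M [-0.179 -0.105  0.055] q3 -0.746 q7 0.962
```

play_rows(rows=[[0, 0, 0, 0, 0, 0.04, 1], [0, 0, 0, 0, 0, 0.02, 1]])

```text
clock: 24.2
position: [0.5206, -0.0944, 0.0471]
ee_rot: [2.395, 2.026, 0.008]
force: [2.4, 0.2, -4.6]
width: 0.131
```

```bash
python3 -c "
from h import *
cam()"
```

```text
t 24.2 cam~ 1.6123 off(tool) [ 0.0005 -0.002   0.0001] tilt [-0.001  -0.0064] w 0.131 F [ 2.4  0.2 -4.6] M [-0.158 -0.132  0.206] q3 -0.738 q7 0.935
```

play_rows(rows=[[0, 0, 0, 0, 0, 0.03, 1]])

```text
clock: 24.3
position: [0.5205, -0.0944, 0.0471]
ee_rot: [2.411, 2.008, 0.008]
force: [1.4, -0.9, -2.6]
width: 0.126
```

```bash
python3 -c "
from h import *
cam()"
```

```text
t 24.3 cam~ 1.6278 off(tool) [ 0.0005 -0.002   0.0001] tilt [-0.001  -0.0064] w 0.126 F [ 1.4 -0.9 -2.6] M [-0.26  -0.117  0.349] q3 -0.734 q7 0.922
```

play_rows(rows=[[0, 0, 0, 0, 0, 0.02, 1]])

```text
clock: 24.4
position: [0.5205, -0.0944, 0.0471]
ee_rot: [2.421, 1.995, 0.008]
force: [1.4, -2.0, -3.3]
width: 0.132
```

```bash
python3 -c "
from h import *
cam()"
```

```text
t 24.4 cam~ 1.6383 off(tool) [ 0.0005 -0.002   0.0001] tilt [-0.0009 -0.0065] w 0.132 F [ 1.4 -2.  -3.3] M [-0.274 -0.119  0.475] q3 -0.731 q7 0.913
```

play_rows(rows=[[0, 0, 0, 0, 0, 0.016, 1], [0, 0, 0, 0, 0, 0.006, 1]])

```text
clock: 24.6
position: [0.5205, -0.0945, 0.0471]
ee_rot: [2.432, 1.981, 0.007]
force: [0.5, -1.9, -3.5]
width: 0.129
```

```bash
python3 -c "
from h import *
cam()"
```

```text
t 24.6 cam~ 1.6495 off(tool) [ 0.0005 -0.0019  0.0001] tilt [-0.0006 -0.0065] w 0.129 F [ 0.5 -1.9 -3.5] M [-0.213 -0.178  0.519] q3 -0.728 q7 0.904
```

play_rows(rows=[[0, 0, 0, 0, 0, 0, 1], [0, 0, 0, 0, 0, 0, 1], [0, 0, 0, 0, 0, 0, 1]])

```text
clock: 24.9
position: [0.5205, -0.0945, 0.0471]
ee_rot: [2.431, 1.982, 0.007]
force: [1.4, -1.5, -2.9]
width: 0.125
```

```bash
python3 -c "
from h import *
cam()"
```

```text
t 24.9 cam~ 1.6489 off(tool) [ 0.0005 -0.0019  0.0001] tilt [-0.0005 -0.0067] w 0.125 F [ 1.4 -1.5 -2.9] M [-0.223 -0.137  0.553] q3 -0.728 q7 0.904
```

play_rows(rows=[[0, 0, 0, 0, 0, 0, 0.35], [0, 0, 0, 0, 0, 0, 0.35], [0, 0, 0, 0, 0, 0, 0.35], [0, 0, 0, 0, 0, 0, 0.35]])

```text
clock: 25.3
position: [0.5215, -0.0928, 0.0485]
ee_rot: [2.433, 1.98, 0.012]
force: [-0.0, -1.2, 0.1]
width: 0.323
```

```bash
python3 -c "
from h import *
cam()"
```

```text
t 25.3 cam~ 1.6504 off(tool) [-0.0013 -0.0026  0.0015] tilt [-0.0028 -0.0085] w 0.323 F [-0.  -1.2  0.1] M [ 0.079 -0.151 -0.02 ] q3 -0.731 q7 0.903
```

play_rows(rows=[[0, 0, -0.08, 0, 0, 0, 0.35], [0, 0, -0.2, 0, 0, 0, 0.35], [0, 0, -0.3, 0, 0, 0, 0.35], [0, 0, -0.33, 0, 0, 0, 0.35], [0, 0, -0.33, 0, 0, 0, 0.35]])

```text
clock: 25.8
position: [0.5153, -0.0924, 0.2361]
ee_rot: [-2.43, -1.981, 0.0]
force: [0.3, -0.6, -0.5]
width: 0.329
```

play_rows(rows=[[0, 0.2, -0.2, 0, 0, 0, 0.35], [0, 0.2, 0, 0, 0, 0, 0.35], [0, 0, 0, 0, 0, 0, 0.35], [0, 0, 0, 0, 0, 0, 0.35]])

```text
clock: 26.2
position: [0.5775, -0.1034, 0.2796]
ee_rot: [2.432, 1.984, 0.015]
force: [0.2, -0.3, -0.5]
width: 0.323
```

```bash
python3 - <<'E'
from h import *
import pickle
cam();print(observe()["position"])
m=camera_model("wrist");im=get_image("wrist");pickle.dump(m,open("w8.pkl","wb"));cv2.imwrite("pics/w8.png",im)
for n,(x0,y0,w,h,f) in dict(top=(280,215,115,85,6),scene=(260,215,120,105,5.5)).items():
    a=get_image(n);cv2.imwrite(f"pics/e_{n}.png",cv2.resize(a[y0:y0+h,x0:x0+w],None,fx=f,fy=f,interpolation=2))
E
```

```text
t 26.2 cam~ 1.648 off(tool) [-0.0035 -0.0615  0.2321] tilt [-0.0053 -0.0082] w 0.323 F [ 0.2 -0.3 -0.5] M [ 0.099 -0.11  -0.058] q3 -0.868 q7 1.133
[ 0.57753302 -0.1033878   0.27958061]
```

View pics/w8.png

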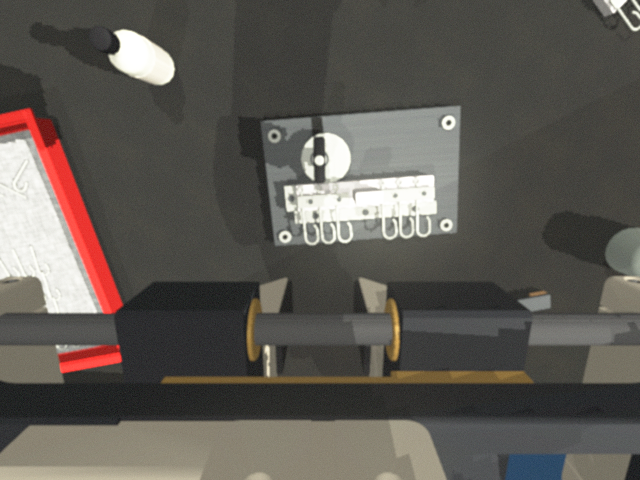

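View pics/e_scene.png

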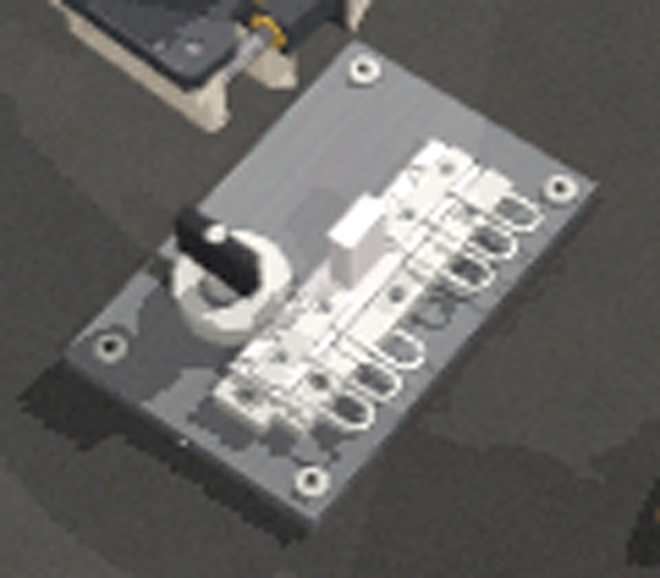

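The knob is turned across the bar, the disc touches it, and the carrier lies flat against the fence and stop. I'll do a numeric overlay check.

```bash
python3 - <<'E'
from h import *
import pickle
m=pickle.load(open("w8.pkl","rb"));im=cv2.imread("pics/w8.png")
yaw=-.125;x=np.array([np.cos(yaw),np.sin(yaw),0]);y=np.array([-np.sin(yaw),np.cos(yaw),0]);seat=np.array([.5688,-.049,.012])
x0,y0,k=255,95,3.6
o=cv2.resize(im[y0:y0+160,x0:x0+215],None,fx=k,fy=k,interpolation=2)
q=lambda X:tuple(int(round(c)) for c in (proj(m,X)+.5-[x0,y0])*k)
for R,z,c in(((-.015,.015,-.08,.08),.016,(0,0,255)),((.015,.031,-.085,.085),.012,(0,200,0)),((-.09,.06,-.115,.115),0,(255,0,0))):
  P=[seat+a*x+b*y+[0,0,z] for a,b in((R[0],R[2]),(R[1],R[2]),(R[1],R[3]),(R[0],R[3]))]
  cv2.polylines(o,[np.array([q(p) for p in P])],True,c,1)
cv2.imwrite("pics/w8o.png",o)
E
```

```text
(no output)
```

View pics/w8o.png

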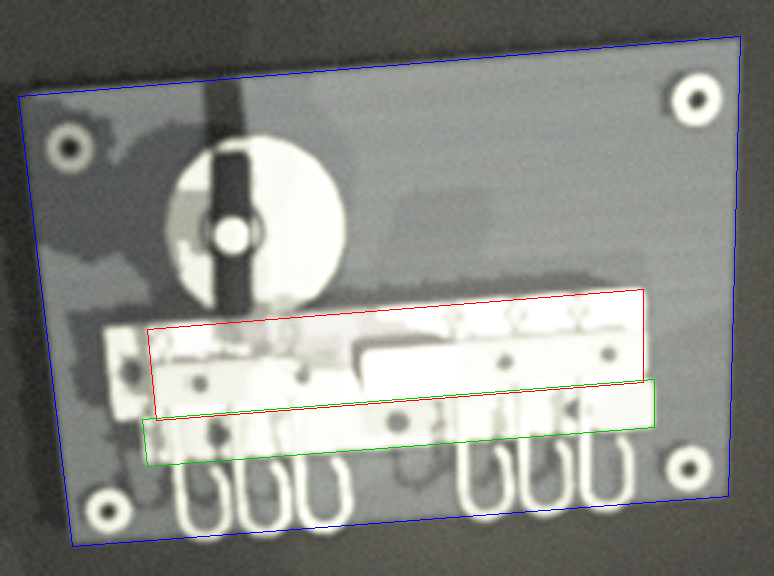

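The outline matches within about 1 mm in x and in y. Handing in.

```bash
python3 -c "
from cell import *
print(sign_off(),observe()['clock'])"
```

```text
the job is handed in; nothing more can be done
the job is handed in; nothing more can be done
```

The hook carrier is in the fixture, pushed home and clamped by the eccentric. I let go, raised the hand clear and handed the job in about 26 s into the 70 s. `sign_off` gave no verdict.

- **Placing:** I gripped the largest carrier by its block and set it down between the fence and the eccentric with the hooks over the fence. The first push left it about 1.5 mm short of the fence, so I gripped it again and nudged it home. That push read about 9 N towards the fence and 6 N towards the stop, with almost no further movement.
- **Clamping:** I turned the knob clockwise from about 0.66 rad. The eccentric met the bar at about 1.60 rad, and I stopped at about 1.65 rad with 0.52–0.55 N m on the knob, inside the snug range. The hand's angle did not change as the fingers opened.
- **Last checks:** In the final wrist picture the bar matches its home outline to within about 1 mm. Its far end looks up to 1 mm off the estimate along the bar, which is within tolerance and about the accuracy of the calibration. The scene view shows it flat against the fence and stop, with the eccentric's disc on the bar and nothing touching it.
- **Uncertain:** I could not measure the clamping force on the bar itself; I judged it only from the knob torque, which implies roughly 20 N. The height I measured for the grip block was 65 mm, from two views taken close together, against 56 mm in the text. I went by the text, and the block's 14 mm width showed when the fingers closed. I did not measure the file, jar and oil bottle again at the end, but the arm never went near them.

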